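Set up and load a can tray in the food pantry

TASK

Set up the can tray: first turn the handwheel until the pointer of the back stop lines up with the brass marker on the rail. Then press every divider rod lying on the table fully home in a pair of clips of its own, any pair, so that both sprung jaws close over it, and after that stand the two plain white-labelled cans from the table upright on the tray floor, in the lanes between the clips, in front of the back stop. Leave the other groceries where they are.

Things in the scene. Friction and masses are not known exactly. Their poses are not given: they have to be found in the camera images.
- tray: Plywood can tray, 250 x 260 mm, fixed. Origin: centre of its underside, at table height; x along the rods (front lip at -x, nearest the robot), y left, z up. Floor top 12 mm up; lip and rails end 32 to 38 mm up. Two lanes for cans, between the three pairs of clips, centred at y = -45 and +45 mm; free floor from x = -90 mm to the back stop. The clips are told under the seats.
- seat1 (a point): Centre of a seated rod in the right pair of clips (tray y = -90 mm), midway between its clips, 50 mm above the table; axes as the tray's. The two steel fork clips stand at tray x = -65 and +65 mm, each 12 mm thick along x, 24 mm wide. Slot 14 mm wide, open upwards: tall flared prong on the +y side (to 78 mm above the table), short prong and sprung jaw on the -y side.
- seat2 (a point): The same for the middle pair (tray y = 0). Jaws: black, smooth, hinged low on the -y side, sloping nose over the slot, top at 81 mm. A rod within 6 mm of the slot's middle, pushed straight down, meets the jaws at a centre height of about 71 mm and swings both aside (about 8 to 12 N for the pair); below 58 mm they snap shut over it and it comes to rest 50 mm up.
- seat3 (a point): The same for the left pair (tray y = +90 mm). A seated rod lies loosely, with about 10 mm of play lengthwise either way: its end blocks do not fit into the slots and must stay outside the clips.
- stop_pointer (a point): Pointer with a dark line on the right-hand (-y) end of the back stop, 42 mm above the table, 128 mm right of the tray's middle. The back stop is an aluminium bar across the tray, 12 mm thick, top 36 mm up; this point is at the middle of its thickness. It starts at tray x = +50 mm; the handwheel screws it towards the robot (-x). Axes as the tray's.
- marker: Brass marker, a 10 x 14 mm block with a dark line, on the right-hand rail of the tray, 15 to 30 mm nearer the robot than the pointer at the start. Fixed. Axes as the tray's; its x = 0 is where the pointer has to be. The pointer passes beside it freely.
- wheel (a joint): Angle of the handwheel in rad, 0 at the start, growing as it is turned clockwise seen from above, 19 at most. It moves the back stop 2.0 mm towards the robot per rad (12.6 mm a turn), forwards and back. It turns stiffly (0.06 N m, 1.5 N at the pin) and stays where it is left.
- wheel_hub (a point): On the vertical axis of the handwheel, to the left of the tray (tray x = -40, y = +205 mm), at the height of the pin's grip point, 102 mm above the table. The wheel is 112 mm across, the top of its rim 76 mm above the table.
- wheel_pin (a point): Grip point on the handwheel's crank pin: a fixed upright black pin, 16 mm thick, from 72 to 117 mm above the table, 42 mm from the axis. This point is 102 mm above the table.
- rod1: Divider rod: aluminium tube 12 mm thick, 190 mm long overall, with a square rubber block (24 x 24 mm, 14 mm long) on each end; 70 g. Origin at its middle, x along it. It lies on the table on its end blocks, its centre line 12 mm up. The bare tube between the blocks is 162 mm long. May be absent.
- rod2: Divider rod: aluminium tube 12 mm thick, 190 mm long overall, with a square rubber block (24 x 24 mm, 14 mm long) on each end; 70 g. Origin at its middle, x along it. It lies on the table on its end blocks, its centre line 12 mm up. The bare tube between the blocks is 162 mm long. May be absent.
- rod3: Divider rod: aluminium tube 12 mm thick, 190 mm long overall, with a square rubber block (24 x 24 mm, 14 mm long) on each end; 70 g. Origin at its middle, x along it. It lies on the table on its end blocks, its centre line 12 mm up. The bare tube between the blocks is 162 mm long. May be absent.
- can1: Full food can with a plain white paper label, standing on the table, 66 mm across, 102 mm high, about 380 g. Origin: centre of its underside, z up.
- can2: Full food can with a plain white paper label, standing on the table, 66 mm across, 102 mm high, about 380 g. Origin: centre of its underside, z up.
- flat_tin: Bystander: flat tin with a green label, 84 mm across, 34 mm high. Origin: centre of underside.
- jar: Bystander: glass jar with a brass lid, 72 mm across, 120 mm high. Origin: centre of underside.
- mini_tin: Bystander: small tin with a yellow label, 60 mm across, 45 mm high. Origin: centre of underside.
There are look-alikes about, which are no part of the job. What is shaped like the rod1 but pink or turquoise is not meant.

How it is judged:
By the outcome, as a careful person would: the job done as asked, in the order asked, and still so for the second after the job is handed in, with the robot touching nothing.
Of rod1, rod2, rod3 only 2 to 3 are there at a start; the rules pass over those that are not, and their reading is None.
At some moment in a run one of rod1, rod2, rod3 may be knocked a few centimetres aside while the robot is not near it.
It also fails if it takes over 210 s, if anything falls off the work surface, if the arm or the gripper's body presses on something with over 40 N, if the wrist force passes 120 N, or if a joint passes its speed limit or range.

ROBOT

A 7-joint arm with a two-finger parallel gripper is mounted at the origin on the work surface. World frame = base frame: x ahead of the robot, y to its left, z up, the work surface at z = 0. Lengths are in m, angles in rad, forces in N, time in s.
With the tool pointing down it reaches from about 0.35 to 0.9 m from the base axis. Payload 8.1 kg.
Tool frame: the origin (TCP) lies midway between the tips of the shut fingers; the grasp point (between the pads) lies 19 mm behind it (arm.pinch_z is the distance from the TCP to the grasp point, in m); z points along the fingers, y is the direction in which the jaws open and shut (so a half turn about z gives the same grasp; the last joint's range is limited). The gripper opens to 92 mm and grips with 3 to 60 N. Pads are 19 mm wide; open, the fingers measure 130 mm over their backs; the gripper's body (75 mm by 190 mm) begins 47 mm behind the grasp point.
Start: joints at [-1.26, 0.434, 0.025, 1.573, -0.012, 1.134, -0.075], TCP at [0.251, 0.572, 0.227] pointing down, gripper open.
Joint ranges: [-2.62, 2.62], [-0.44, 2.09], [-1.27, 1.32], [0.08, 2.57], [-1.32, 4.46], [0.12, 2], [-2.74, 2.74]. Speed limits (rad/s): [2.22, 2.22, 3.01, 3.01, 3.14, 3.14, 3.14].

INTERFACE

Orientations are given as a rotation vector (axis times angle).
In Python, from cell import arm, eyes gives the robot as it stands.
- The arm moves only by the tool apply_moves, never from a script. Its argument "targets" is one flat list of numbers, 5 for each row, row after row: the closure, from 0 (fully open) to 1 (shut), then the shift along the tool's x, y, z each as a share of 40 cm, from -1 to 1, then the turn about the tool's z as a share of pi/2 rad, from -1 to 1. A call has 1 to 20 rows; each row shifts and turns the commanded pose from where the row before left it, along the tool's axes as they then stand; what a row does not reach is not made up. A row lasts 1/8 s, in which the tool goes at most 62.5 mm and 10.7 degrees, less where a joint would pass 70% of its speed; a pose out of reach is approached as far as the arm can. A call with a number of a shift or a turn outside -1 to 1 is refused whole. A call with a gripper value outside its range is refused whole. The fingers move at their own pace and stop on an object; "grip_force" is the grip in N (left out, the last holds). Time passes only in rows, so rows that do not move let the fingers close. It gives the time, the measured TCP pose, the force and the opening at its end, in the units of the state.
- arm.observe(): the state, without advancing time (a new reading comes with each control period).
- eyes.get_image(name): name is "scene" or "side" or "wrist"; returns the picture (400x640x3 uint8, red, green, blue); there is no depth.
- eyes.camera_params(name): a dict with "camera_matrix" (3x3 intrinsics, pixels), "xyz" and "attitude" of the camera in the world; the wrist camera has in their place "hand_eye" (4x4, takes a point from camera to tool coordinates, whose origin is the TCP and whose axes are the flange's). Camera axes: x right, y down, z forward; pixel columns grow to the right and rows downward; lengths in m; the calibration is good to about 2 mm. A picture is of the moment at which its call begins: read the wrist's pose just before it. camera_params takes no time and is no camera call.
- arm.sign_off(): hands the job in, once; it reports no verdict.
The state is a dict: "clock": time; "joints": joint angles; "dq": joint speeds; "joint_efforts": joint torques, N m; "position": TCP position; "ee_rot": TCP orientation; "force": force on the tool from outside, world axes, zero at the start; "ft_torque": the same for the moment, N m; "width": opening from 0.0 (shut) to 1.0 (fully open).
Only numpy, scipy, OpenCV 4.12 (cv2) and the standard library are available. Lean on these libraries where they do the work, as an engineer would, in place of code of your own. Each camera call takes 0.05 s, during which the arm holds its last target.

## Working session

There is one attempt and no reset: what is moved stays moved. The work goes in short steps, Python scripts to look and compute and a tool call to move; the robot and the scene stay as the last step left them, time stands still between calls to the robot, and variables do not carry over. Pictures are saved under pics/ and viewed, and the job is handed in when it is done.

Besides the shell and the picture viewer there is one more tool, called after "Emit:" by a JSON object that holds its "fn" and its "kwargs", one argument or row to a line. apply_moves: Moves the arm, as the interface text tells. Its arguments: {"type":"object","properties":{"targets":{"type":"array"},"grip_force":{"type":"number"}},"required":["targets"]}

```bash
ls; mkdir -p pics
python3 - <<'E'
from cell import arm, eyes
import cv2
o=arm.observe(); print({k:o[k] for k in ('clock','position','ee_rot','width','force')}, arm.pinch_z)
for n in ('scene','side','wrist'):
    im=eyes.get_image(n); cv2.imwrite(f'pics/{n}0.png',im[:,:,::-1]); print(n,eyes.camera_params(n))
E
```

```text
pics
{'clock': 0.0, 'position': array([0.25116715, 0.57175938, 0.22593933]), 'ee_rot': array([-6.45370368e-01, -3.07443398e+00,  2.47375608e-03]), 'width': 1.0017802755301553, 'force': array([0.79173501, 0.75805566, 0.85114146])} 0.0188
scene {'camera_matrix': array([[366.73288553,   0.        , 319.60197268],
       [  0.        , 366.73288553, 193.39162685],
       [  0.        ,   0.        ,   1.        ]]), 'xyz': array([ 0.81813957, -0.718637  ,  0.8631825 ]), 'attitude': array([-2.32944429, -0.60858472,  0.23356577])}
side {'camera_matrix': array([[423.80197687,   0.        , 314.75802588],
       [  0.        , 423.80197687, 197.13516105],
       [  0.        ,   0.        ,   1.        ]]), 'xyz': array([-0.00136694, -1.07082021,  0.90429553]), 'attitude': array([-2.16162369,  0.51592015, -0.26126254])}
wrist {'camera_matrix': array([[349.06950318,   0.        , 317.40186178],
       [  0.        , 349.06950318, 202.12200426],
       [  0.        ,   0.        ,   1.        ]]), 'hand_eye': array([[ 7.86262101e-05, -9.67379428e-01, -2.53331870e-01,
         6.63678733e-02],
       [ 9.99999951e-01, -4.57599785e-07,  3.12115799e-04,
        -5.74474343e-04],
       [-3.02050328e-04, -2.53331882e-01,  9.67379381e-01,
        -1.57417802e-01],
       [ 0.00000000e+00,  0.00000000e+00,  0.00000000e+00,
         1.00000000e+00]])}
```

View pics/scene0.png

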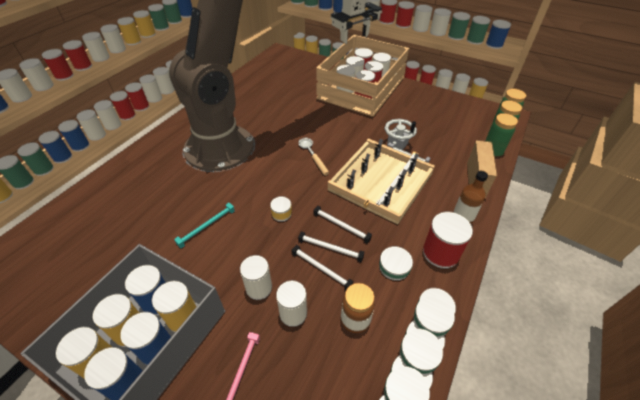

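View pics/side0.png

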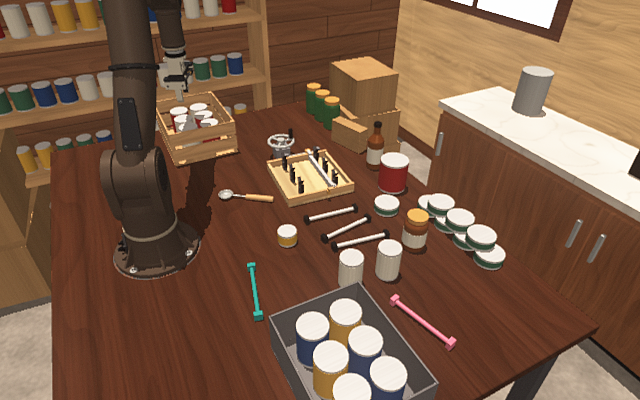

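View pics/wrist0.png

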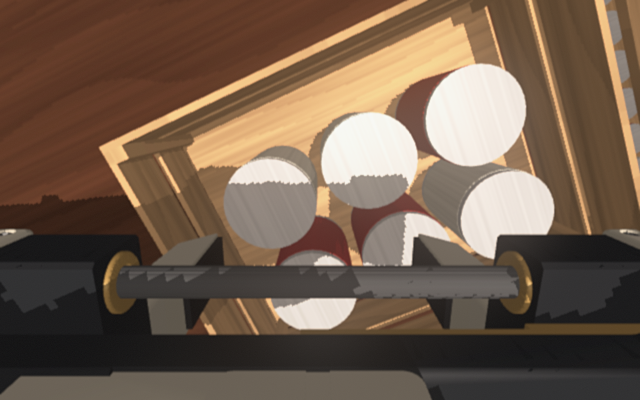

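Scene view: three black-ended rods at about (342,224), (331,246), (322,267); turquoise (205,225) and pink (243,370) look-alikes; two plain white cans at (256,278) and (292,303); the tray is at (380,180) and the handwheel at (401,133). Next I'll take enlarged crops to get pixel positions.

```bash
cat > h.py <<'E'
import numpy as np, cv2
from scipy.spatial.transform import Rotation as R
from cell import arm, eyes
P={n:eyes.camera_params(n) for n in ('scene','side','wrist')}
def pose(n,o=None):
    p=P[n]
    if n!='wrist': return R.from_rotvec(p['attitude']).as_matrix(),np.array(p['xyz'])
    o=o or arm.observe(); T=np.eye(4);T[:3,:3]=R.from_rotvec(o['ee_rot']).as_matrix();T[:3,3]=o['position']
    T=T@p['hand_eye']; return T[:3,:3],T[:3,3]
def ray(n,uv,o=None):
    Rm,c=pose(n,o);d=Rm@np.linalg.inv(P[n]['camera_matrix'])@np.array([uv[0],uv[1],1.]);return c,d/np.linalg.norm(d)
def plane(n,uv,z,o=None):
    c,d=ray(n,uv,o);return c+d*(z-c[2])/d[2]
def proj(n,X,o=None):
    Rm,c=pose(n,o);q=P[n]['camera_matrix']@(Rm.T@(np.asarray(X)-c));return q[:2]/q[2]
def tri(obs):
    A=np.zeros((3,3));b=np.zeros(3)
    for n,uv,*o in obs:
        c,d=ray(n,uv,*o);M=np.eye(3)-np.outer(d,d);A+=M;b+=M@c
    return np.linalg.solve(A,b)
def crop(im,x0,y0,x1,y1,s,fn):
    c=cv2.resize(im[y0:y1,x0:x1],None,fx=s,fy=s,interpolation=cv2.INTER_CUBIC)
    cv2.imwrite(fn,c[:,:,::-1])
E
python3 - <<'E'
from h import *
a=cv2.imread('pics/scene0.png')[:,:,::-1];b=cv2.imread('pics/side0.png')[:,:,::-1]
crop(a,310,110,450,225,5.5,'pics/c1.png')
crop(b,255,120,365,210,7,'pics/c2.png')
crop(a,220,190,420,340,4,'pics/c3.png')
crop(b,270,190,430,290,5,'pics/c4.png')
E
```

```text
(no output)
```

View pics/c1.png

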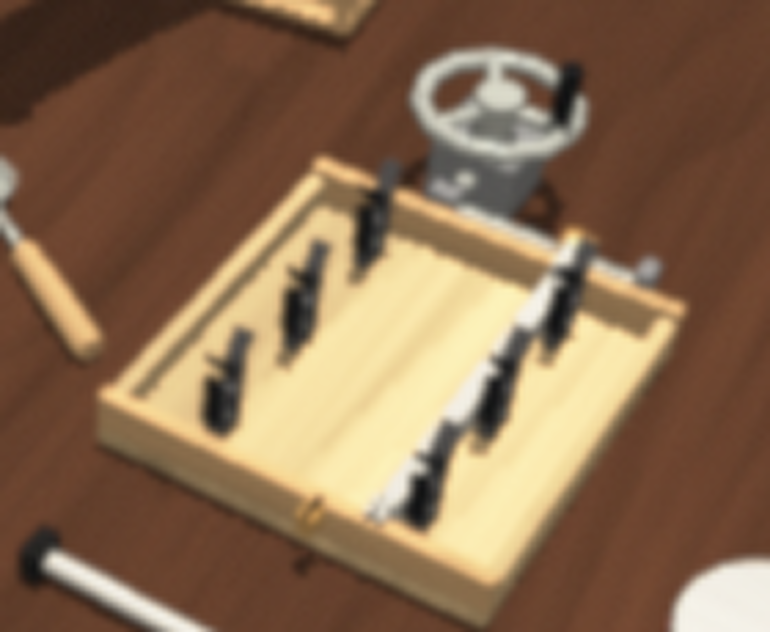

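View pics/c2.png

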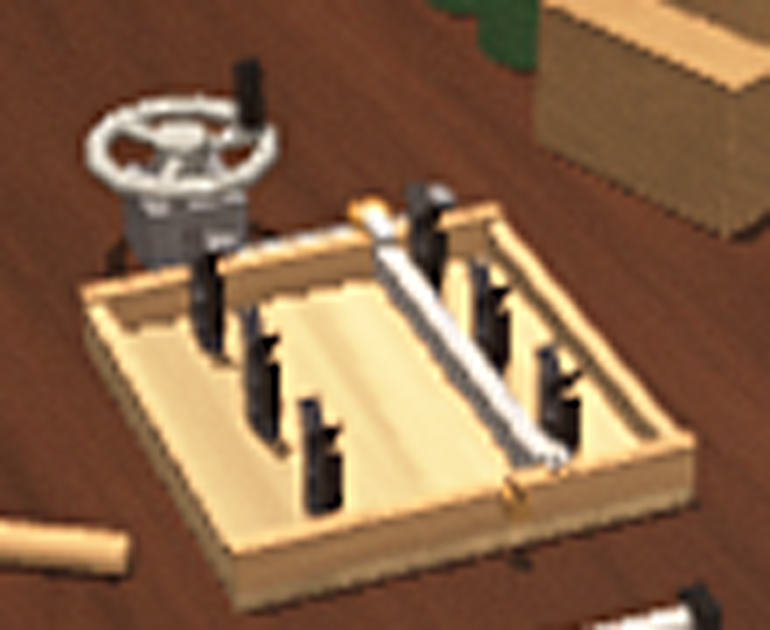

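View pics/c3.png

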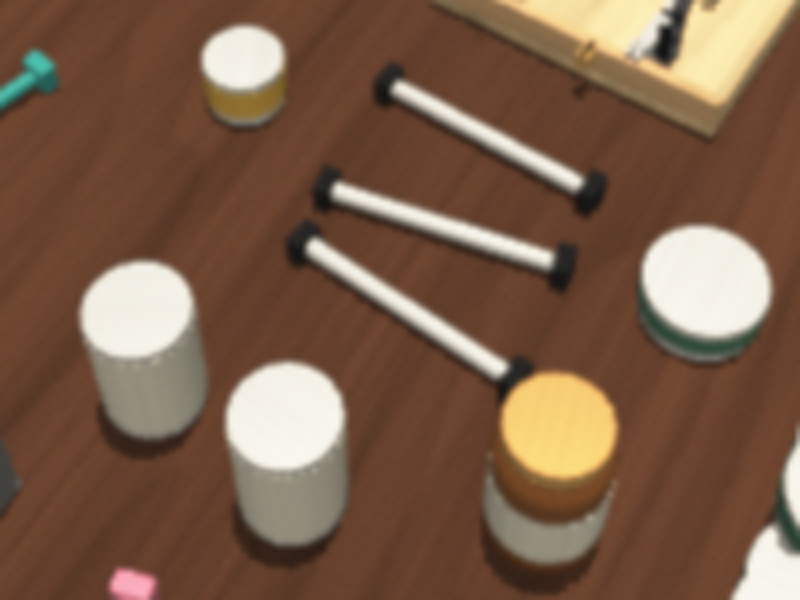

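View pics/c4.png

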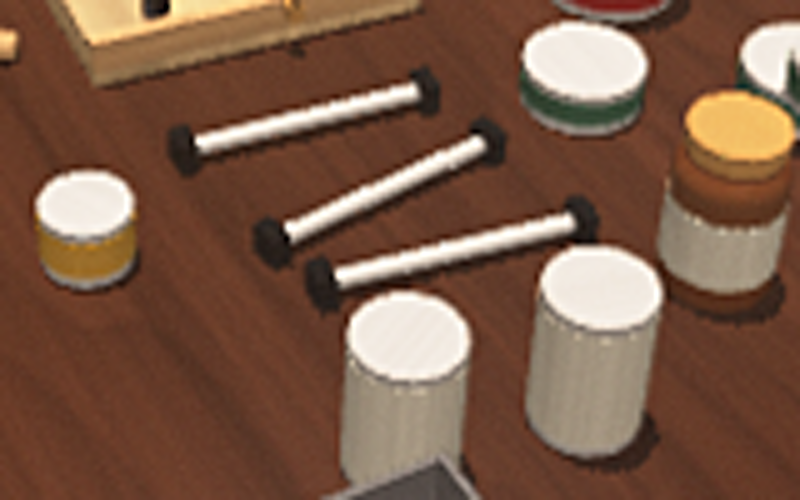

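Run:
```python
from h import *
s=lambda x,y:(310+x/5.5-.5+.5/5.5,110+y/5.5-.5+.5/5.5)
d=lambda x,y:(255+x/7-.43,120+y/7-.43)
pts={'A':((320,160),(85,297)),'B':((685,308),(497,207)),'C':((495,590),(692,438)),'D':((100,397),(236,553)),'marker':((311,508),(513,495)),'hub':((500,92),(182,137)),'pintop':((571,68),(247,64))}
for k,(p,q) in pts.items():
    print(k,tri([('scene',s(*p)),('side',d(*q))]).round(4),plane('scene',s(*p),.036)[:2].round(4),plane('side',d(*q),.036)[:2].round(4))
# clips: base of tray
# rods ends c3 (220,190,x4), c4 (270,190,x5)
s3=lambda x,y:(220+x/4-.4,190+y/4-.4)
d4=lambda x,y:(270+x/5-.4,190+y/5-.4)
for k,ps,qs in (('r1',((389,85),(594,190)),((184,149),(428,92))),('r2',((327,188),(563,265)),((272,242),(488,142))),('r3',((303,243),(518,378)),((322,282),(582,222)))):
    e=[tri([('scene',s3(*a)),('side',d4(*b))]) for a,b in zip(ps,qs)]
    print(k,*[x.round(4) for x in e],np.linalg.norm(e[0]-e[1]),'mid',((e[0]+e[1])/2).round(4),'yaw',np.degrees(np.arctan2(*(e[1]-e[0])[1::-1])))
for k,p,q in (('canA',(138,311),(408,339)),('canB',(286,417),(602,289)),('mini',(245,60),(85,207)),('jar',(558,428),(742,130)),('flat',(705,283),(585,62))):
    print(k,tri([('scene',s3(*p)),('side',d4(*q))]).round(4))
```

```text
A [0.4675 0.267  0.0332] [0.4671 0.2682] [0.4653 0.2576]
B [0.7166 0.2469 0.0344] [0.7164 0.2472] [0.7147 0.2419]
C [ 0.6941 -0.0125  0.035 ] [ 0.6949 -0.0156] [ 0.6937 -0.0112]
D [0.4448 0.0085 0.0339] [0.4452 0.008 ] [0.4436 0.0043]
marker [ 0.5872 -0.0129  0.0368] [ 0.5863 -0.0104] [ 0.5874 -0.0139]
hub [0.5578 0.3352 0.0772] [0.543  0.3943] [0.5848 0.4007]
pintop [0.5991 0.3319 0.1144] [0.5757 0.4437] [0.6582 0.469 ]
r1 [ 0.4636 -0.0951  0.01  ] [ 0.6403 -0.111   0.0093] 0.177398897768734 mid [ 0.5519 -0.103   0.0096] yaw -5.156806620570962
r2 [ 0.4727 -0.2012  0.0102] [ 0.6471 -0.1779  0.0099] 0.17594705888798393 mid [ 0.5599 -0.1896  0.01  ] yaw 7.629993871584853
r3 [ 0.4824 -0.2492  0.0112] [ 0.6581 -0.2703  0.0086] 0.17690136910324522 mid [ 0.5703 -0.2597  0.0099] yaw -6.843720422184798
canA [ 0.4558 -0.3867  0.0966]
canB [ 0.5704 -0.4024  0.0978]
mini [ 0.3699 -0.1473  0.0376]
jar [ 0.7103 -0.3419  0.1154]
flat [ 0.7386 -0.1555  0.0291]
```

```bash
cat >> h.py <<'E'
def plan(target,yaw=None,o=None,show=True):
    """shares for going to world TCP target; tool-x yaw (deg, world)"""
    o=o or arm.observe(); M=R.from_rotvec(o['ee_rot']).as_matrix()
    cur=np.degrees(np.arctan2(M[1,0],M[0,0])); dy=0 if yaw is None else (yaw-cur+180)%360-180
    turn=-dy/90
    psi=np.radians(cur+dy); x=np.array([np.cos(psi),np.sin(psi),0]);y=np.array([np.sin(psi),-np.cos(psi),0])
    D=np.asarray(target)-o['position']
    sh=np.array([D@x,D@y,-D[2]])/.4
    print('t %.2f cur'%o['clock'],o['position'].round(4),'yaw %.2f'%cur,'w %.3f'%o['width'],'F',o['force'].round(1),'| turn total %.4f'%turn,'shift total after turn',sh.round(4),'min rows %.1f'%(np.linalg.norm(D)/.0625))
E
python3 -c "
from h import *
plan((.633,.153,.25),175.2)
M=R.from_rotvec(arm.observe()['ee_rot']).as_matrix();print(M.round(3))"
```

```text
t 0.15 cur [0.2512 0.5719 0.2261] yaw 156.29 w 0.997 F [-0.  -0.3 -0.5] | turn total -0.2101 shift total after turn [-1.0389 -0.9637 -0.0597] min rows 9.1
[[-0.916  0.402 -0.   ]
 [ 0.402  0.916 -0.001]
 [-0.    -0.001 -1.   ]]
```

Emit:
{"fn": "apply_moves", "kwargs": {
  "targets": [0,0,0,-0.03,-0.105,0,0,0,-0.03,-0.105,0,-0.074,-0.069,0,0,0,-0.074,-0.069,0,0,0,-0.074,-0.069,0,0,0,-0.074,-0.069,0,0,0,-0.074,-0.069,0,0,0,-0.074,-0.069,0,0,0,-0.074,-0.069,0,0,0,-0.074,-0.069,0,0,0,-0.074,-0.069,0,0,0,-0.074,-0.069,0,0,0,-0.074,-0.069,0,0,0,-0.074,-0.069,0,0,0,-0.074,-0.069,0,0,0,-0.074,-0.069,0,0,0,0,0,0,0,0,0,0,0,0]
}}

```text
clock: 2.4
position: [0.6314, 0.153, 0.2503]
ee_rot: [-0.132, -3.138, -0.001]
force: [-0.0, 1.0, 0.4]
width: 1.002
```

Run:
```python
from h import *
plan((.633,.153,.25),175.2)
im=eyes.get_image('wrist');cv2.imwrite('pics/w1.png',im[:,:,::-1])
```

```text
t 2.40 cur [0.6314 0.153  0.2503] yaw 175.20 w 1.002 F [-0.   1.   0.4] | turn total -0.0000 shift total after turn [-0.004   0.0004  0.0007] min rows 0.0
```

View pics/w1.png

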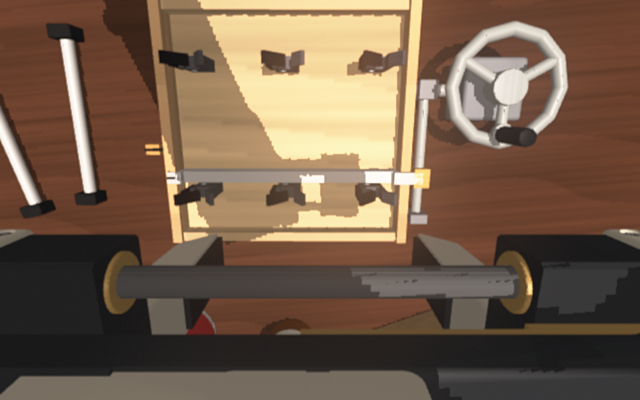

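The wrist view covers the tray, the marker at about (153,149), the pointer at about (173,178), the wheel hub at (510,87) and the pin at (516,136). I'll enlarge it to measure.

Run:
```python
from h import *
im=cv2.imread('pics/w1.png')[:,:,::-1]
crop(im,130,120,220,210,8,'pics/w1a.png')
crop(im,430,10,580,160,5,'pics/w1b.png')
crop(im,140,0,430,245,2.7,'pics/w1c.png')
```

```text
(no output)
```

View pics/w1a.png

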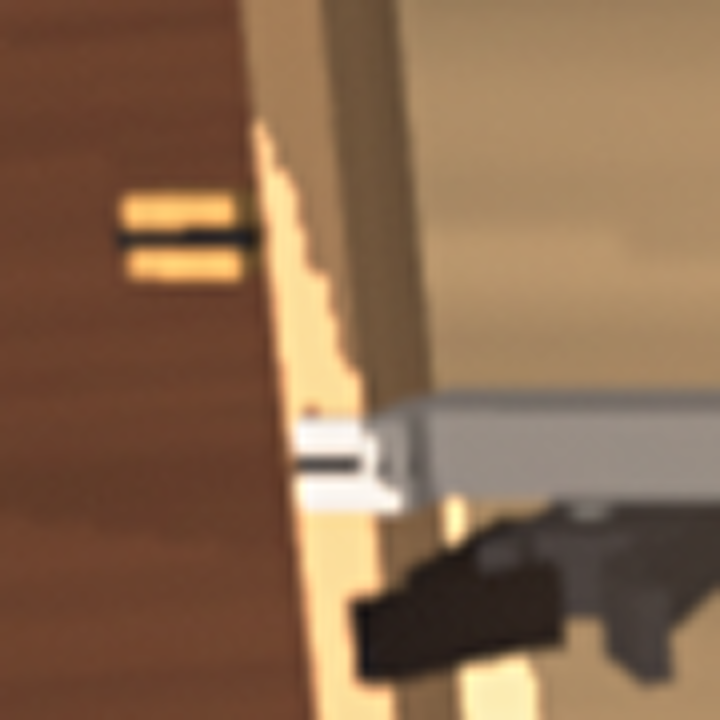

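View pics/w1b.png

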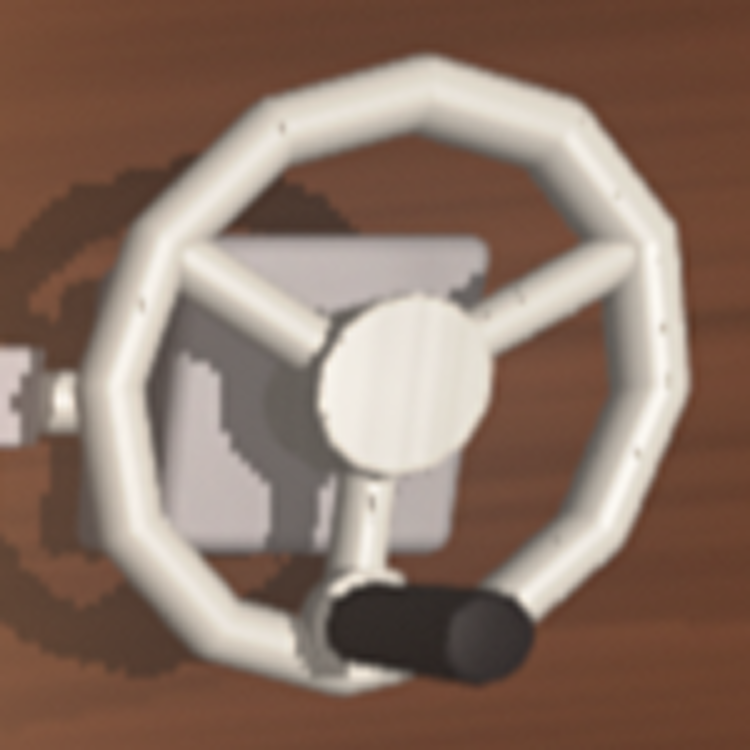

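View pics/w1c.png

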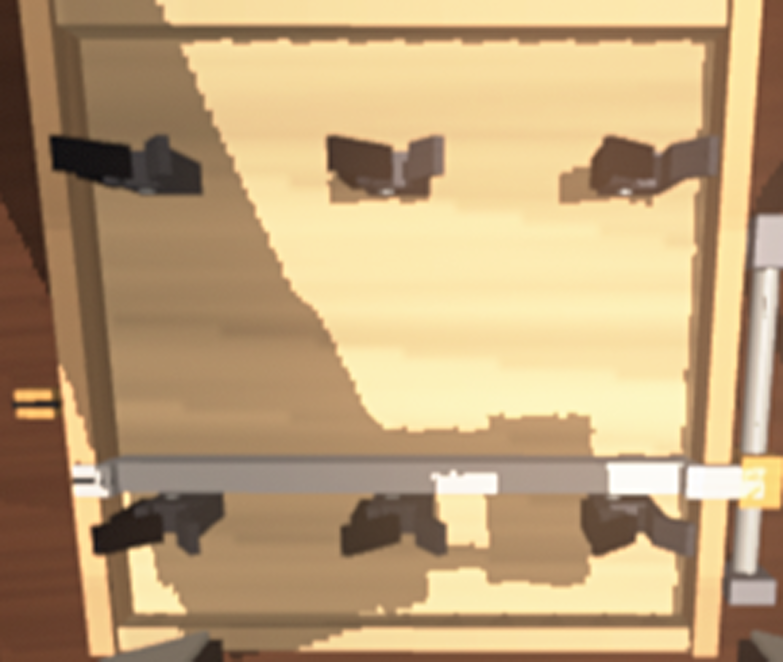

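Run:
```python
from h import *
o=arm.observe()
f=lambda x,y:(130+x/8-.44,120+y/8-.44)
g=lambda x,y:(430+x/5-.4,10+y/5-.4)
c=lambda x,y:(140+x/2.7-.3,0+y/2.7-.3)
yaw=np.radians(-4.8);Rt=np.array([[np.cos(yaw),-np.sin(yaw)],[np.sin(yaw),np.cos(yaw)]])
for z in (.038,.042,.046):
    m=plane('wrist',f(185,238),z,o);print('marker',z,m.round(4))
p=plane('wrist',f(328,464),.042,o);print('pointer',p.round(4))
m=plane('wrist',f(185,238),.042,o);print('rel tray',(Rt.T@(p-m)[:2]).round(4))
t0=p[:2]-Rt@np.array([.05,-.128]);print('tray from pointer',t0.round(4))
h=plane('wrist',g(405,384),.080,o);print('hub',h.round(4), 'pred tray',(h[:2]-Rt@np.array([-.04,.205])).round(4))
q=plane('wrist',g(488,637),.117,o);print('pin',q.round(4),'rel',(Rt.T@(q-h)[:2]).round(4))
# bar direction at top front edge z .036
a=plane('wrist',c(120,457),.036,o);b=plane('wrist',c(680,461),.036,o);d=b-a;print('bar yaw',np.degrees(np.arctan2(-d[0],d[1])))
# inside rails edges at lips
for k,x,y in (('FL',78,30),('FR',705,28)): print(k,plane('wrist',c(x,y),.035,o).round(4))
M1=plane('wrist',f(270,250),.036,o);M2=plane('wrist',f(318,715),.036,o);d=M1-M2;print('rail yaw',np.degrees(np.arctan2(-d[1],-d[0])))
```

```text
marker 0.038 [ 0.5894 -0.0179  0.038 ]
marker 0.042 [ 0.5891 -0.016   0.042 ]
marker 0.046 [ 0.5888 -0.0141  0.046 ]
pointer [ 0.6202 -0.003   0.042 ]
rel tray [0.0299 0.0155]
tray from pointer [0.581  0.1287]
hub [0.5578 0.3321 0.08  ] pred tray [0.5805 0.1245]
pin [0.5996 0.3283 0.117 ] rel [ 0.042  -0.0003]
bar yaw -5.1555008956871475
FL [0.4596 0.0228 0.035 ]
FR [0.4775 0.2463 0.035 ]
rail yaw -5.180195137041754
```

Run:
```python
from h import *
plan((.5995,.330,.14),175.0)
t=np.radians(np.arange(0,361,20));x=-42*np.cos(t)/400;y=-42*np.sin(t)/400
print(np.c_[np.diff(x),np.diff(y)].round(4).tolist())
```

```text
t 2.45 cur [0.6311 0.1536 0.2505] yaw 175.26 w 0.999 F [-0.4  0.2  0.5] | turn total 0.0029 shift total after turn [0.1172 0.4325 0.2761] min rows 3.4
[[0.0063, -0.0359], [0.0182, -0.0316], [0.0279, -0.0234], [0.0343, -0.0125], [0.0365, 0.0], [0.0343, 0.0125], [0.0279, 0.0234], [0.0182, 0.0316], [0.0063, 0.0359], [-0.0063, 0.0359], [-0.0182, 0.0316], [-0.0279, 0.0234], [-0.0343, 0.0125], [-0.0365, 0.0], [-0.0343, -0.0125], [-0.0279, -0.0234], [-0.0182, -0.0316], [-0.0063, -0.0359]]
```

Emit:
{"fn": "apply_moves", "kwargs": {
  "targets": [0,0.0195,0.072,0.046,0,0,0.0195,0.072,0.046,0,0,0.0195,0.072,0.046,0,0,0.0195,0.072,0.046,0,0,0.0195,0.072,0.046,0.003,0,0.0195,0.072,0.046,0,0,0,0,0,0]
}}

```text
clock: 3.32
position: [0.5961, 0.3332, 0.1385]
ee_rot: [-0.128, -3.135, -0.001]
force: [0.1, -0.4, -0.3]
width: 1.002
```

Run:
```python
from h import *
plan((.5995,.330,.083),175.0)
im=eyes.get_image('wrist');cv2.imwrite('pics/w2.png',im[:,:,::-1])
```

```text
t 3.33 cur [0.5961 0.3332 0.1385] yaw 175.31 w 1.002 F [ 0.1 -0.4 -0.3] | turn total 0.0034 shift total after turn [-0.009  -0.0072  0.1388] min rows 0.9
```

View pics/w2.png

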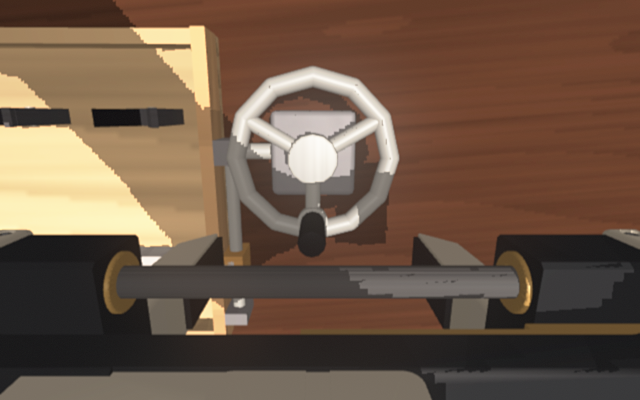

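Run:
```python
from h import *
o=arm.observe()
print('hub',plane('wrist',(312.5,158),.08,o).round(4),'pin',plane('wrist',(312,242),.117,o).round(4))
```

```text
hub [0.5593 0.3301 0.08  ] pin [0.6006 0.3267 0.117 ]
```

Run:
```python
from h import *
for i in range(2):
    o=arm.observe()
    im=eyes.get_image('wrist')
    print(o['clock'],o['position'].round(4),o['ee_rot'].round(4))
cv2.imwrite('pics/w3.png',im[:,:,::-1])
g=cv2.cvtColor(im,cv2.COLOR_RGB2GRAY)
m=(g[205:262,290:335]<60)
ys,xs=np.nonzero(m);print(xs.min()+290,xs.max()+290,ys.min()+205,ys.max()+205)
crop(im,260,130,370,270,5,'pics/w3a.png')
plan((.5995,.330,.083),175.0)
```

```text
3.375 [0.5978 0.3309 0.1396] [-1.3260e-01 -3.1369e+00  1.0000e-04]
3.425 [0.5991 0.3293 0.1404] [-1.3620e-01 -3.1383e+00  3.0000e-04]
290 334 207 250
t 3.48 cur [0.5999 0.3284 0.1409] yaw 174.94 w 1.001 F [-0.1 -1.1  0.5] | turn total -0.0007 shift total after turn [0.0013 0.0039 0.1447] min rows 0.9
```

View pics/w3a.png

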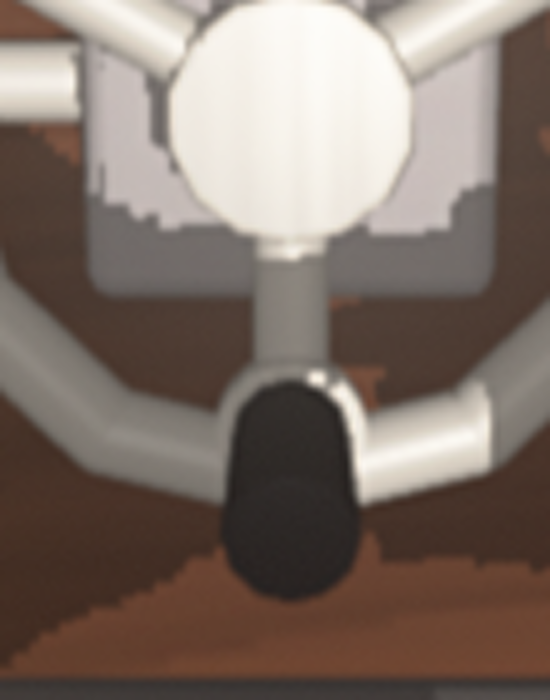

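Run:
```python
from h import *
o=dict(position=np.array([.5991,.3293,.1404]),ee_rot=np.array([-.1362,-3.1383,.0003]))
print('hub',plane('wrist',(317.8,153.6),.08,o).round(4),'pin',plane('wrist',(317.8,236.8),.117,o).round(4))
print('side check', [proj('side',(.5995,.33,.117)).round(1),proj('scene',(.5995,.33,.117)).round(1)])
plan((.5995,.329,.083),175.0)
```

```text
hub [0.5584 0.3321 0.08  ] pin [0.5995 0.3285 0.117 ]
side check [array([290. , 128.1]), array([413.4, 121.9])]
t 3.48 cur [0.5999 0.3284 0.1409] yaw 174.94 w 1.001 F [-0.1 -1.1  0.5] | turn total -0.0007 shift total after turn [0.0011 0.0014 0.1447] min rows 0.9
```

Emit:
{"fn": "apply_moves", "kwargs": {
  "targets": [0,0,0,0.05,0,0,0,0,0.05,0,0,0,0,0.045,0,1,0,0,0,0,1,0,0,0,0,1,0,0,0,0,1,0,0,0,0,1,0,0,0,0,1,0,0,0,0],
  "grip_force": 10
}}

```text
clock: 4.6
position: [0.5999, 0.3286, 0.0824]
ee_rot: [0.139, 3.138, 0.0]
force: [0.1, -0.5, 0.1]
width: 0.396
```

Emit:
{"fn": "apply_moves", "kwargs": {
  "targets": [1,0,0,0,0,1,0,0,0,0,1,0,0,0,0,1,0,0,0,0]
}}

```text
clock: 5.1
position: [0.5999, 0.3287, 0.0824]
ee_rot: [0.139, 3.138, 0.0]
force: [1.0, -0.0, -0.1]
width: 0.166
```

Emit:
{"fn": "apply_moves", "kwargs": {
  "targets": [1,0.0063,-0.0359,0,0,1,0.0182,-0.0316,0,0,1,0.0279,-0.0234,0,0,1,0.0343,-0.0125,0,0,1,0.0365,0,0,0,1,0.0343,0.0125,0,0,1,0.0279,0.0234,0,0,1,0.0182,0.0316,0,0,1,0.0063,0.0359,0,0]
}}

```text
clock: 6.22
position: [0.5126, 0.3341, 0.0814]
ee_rot: [-0.14, -3.133, 0.007]
force: [-5.5, -4.1, 1.3]
width: 0.166
```

Run:
```python
from h import *
plan((.5165,.3358,.083),175.0)
im=eyes.get_image('wrist');cv2.imwrite('pics/w4.png',im[:,:,::-1])
plan((.5165,.3358,.083),175.0)
```

```text
t 6.22 cur [0.5126 0.3341 0.0814] yaw 174.89 w 0.166 F [-5.5 -4.1  1.3] | turn total -0.0012 shift total after turn [-0.0094  0.0051 -0.004 ] min rows 0.1
t 6.28 cur [0.5125 0.3374 0.0814] yaw 175.03 w 0.170 F [-4.1 -0.3 -2.3] | turn total 0.0004 shift total after turn [-0.0103 -0.0032 -0.004 ] min rows 0.1
```

View pics/w4.png

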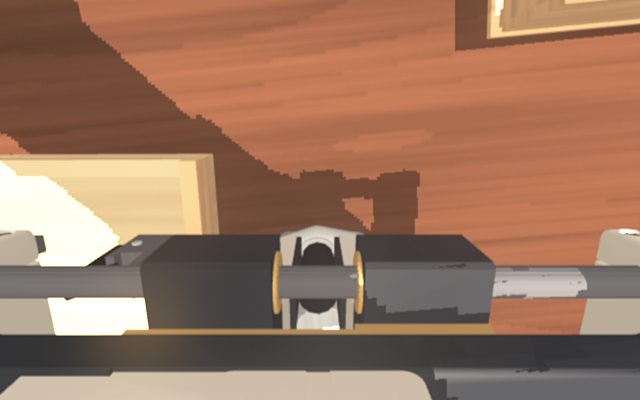

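Emit:
{"fn": "apply_moves", "kwargs": {
  "targets": [1,-0.012,0.034,0,0,1,-0.0202,0.0316,0,0,1,-0.0279,0.0234,0,0,1,-0.0343,0.0125,0,0,1,-0.0365,0,0,0,1,-0.0343,-0.0125,0,0,1,-0.0279,-0.0234,0,0,1,-0.0182,-0.0316,0,0,1,-0.0063,-0.0359,0,0,1,0,0,0,0]
}}

```text
clock: 7.52
position: [0.6133, 0.3286, 0.0833]
ee_rot: [0.145, 3.12, 0.011]
force: [40.5, 12.2, -30.9]
width: 0.322
```

Run:
```python
from h import *
plan((.5999,.3287,.083),175.0)
im=eyes.get_image('side');cv2.imwrite('pics/s5.png',im[:,:,::-1])
crop(im,255,100,375,210,6.5,'pics/s5a.png')
```

```text
t 7.53 cur [0.6133 0.3286 0.0833] yaw 174.69 w 0.322 F [ 40.5  12.2 -30.9] | turn total -0.0035 shift total after turn [ 0.0334 -0.0026  0.0008] min rows 0.2
```

View pics/s5a.png

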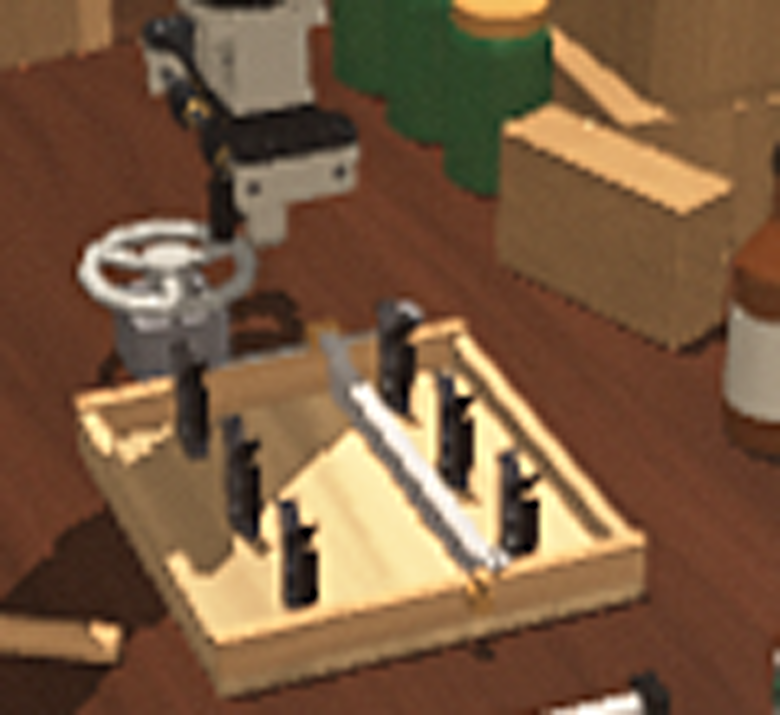

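Emit:
{"fn": "apply_moves", "kwargs": {
  "targets": [0,0,0,0,0,0,0,0,0,0,0,0,0,0,0,0,0,0,0,0]
}}

```text
clock: 8.07
position: [0.6062, 0.3283, 0.0832]
ee_rot: [0.141, 3.133, 0.004]
force: [3.9, 1.1, 0.2]
width: 0.655
```

Run:
```python
from h import *
plan((.5999,.3287,.083),175.0)
im=eyes.get_image('wrist');cv2.imwrite('pics/w6.png',im[:,:,::-1])
im=eyes.get_image('scene');crop(im,360,60,460,180,6,'pics/s6.png')
plan((.5999,.3287,.083),175.0)
```

```text
t 8.07 cur [0.6062 0.3283 0.0832] yaw 174.85 w 0.655 F [3.9 1.1 0.2] | turn total -0.0016 shift total after turn [ 0.0158 -0.0004  0.0005] min rows 0.1
t 8.18 cur [0.604  0.3277 0.0828] yaw 174.90 w 0.743 F [ 0.3 -1.1  0.8] | turn total -0.0012 shift total after turn [ 0.0103  0.0015 -0.0006] min rows 0.1
```

View pics/w6.png

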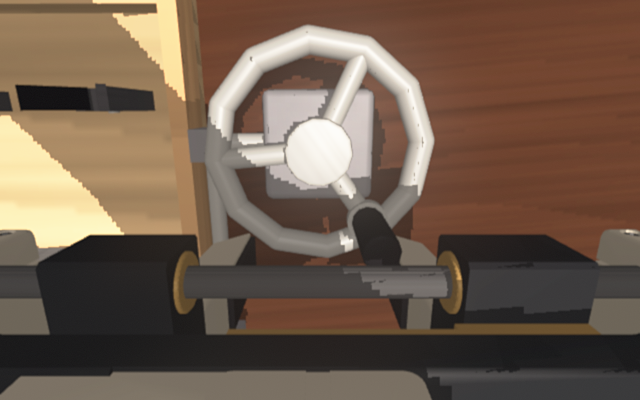

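View pics/s6.png

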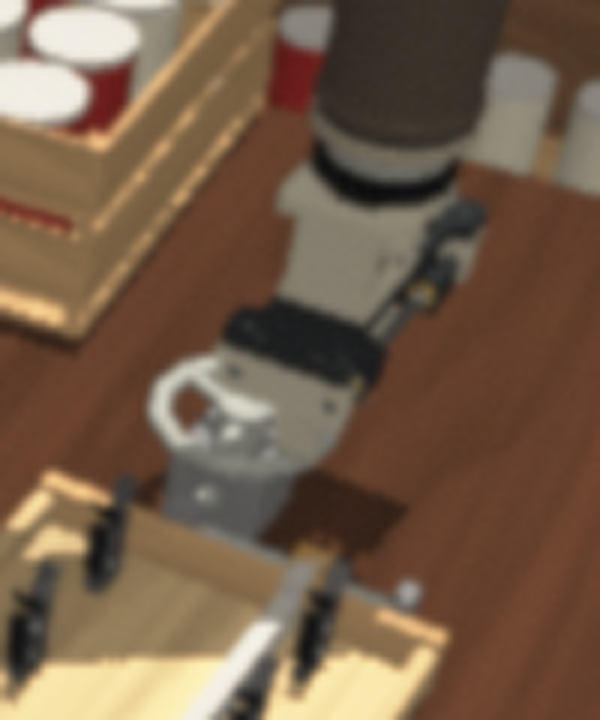

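Run:
```python
from h import *
o=arm.observe();print(o['joints'].round(3))
plan((.5935,.3543,.083),175.0)
im=eyes.get_image('wrist');o=arm.observe();crop(im,180,0,460,260,2.8,'pics/w7.png')
for uv in ((319,152),(367,215)): print(plane('wrist',uv,.08,o).round(4))
```

```text
[-0.632  0.664  0.091  1.561 -0.07   0.918  0.964]
t 8.18 cur [0.604  0.3277 0.0828] yaw 174.90 w 0.743 F [ 0.3 -1.1  0.8] | turn total -0.0012 shift total after turn [ 0.0319  0.0639 -0.0006] min rows 0.5
[0.5548 0.3317 0.08  ]
[0.5868 0.3519 0.08  ]
```

View pics/w7.png

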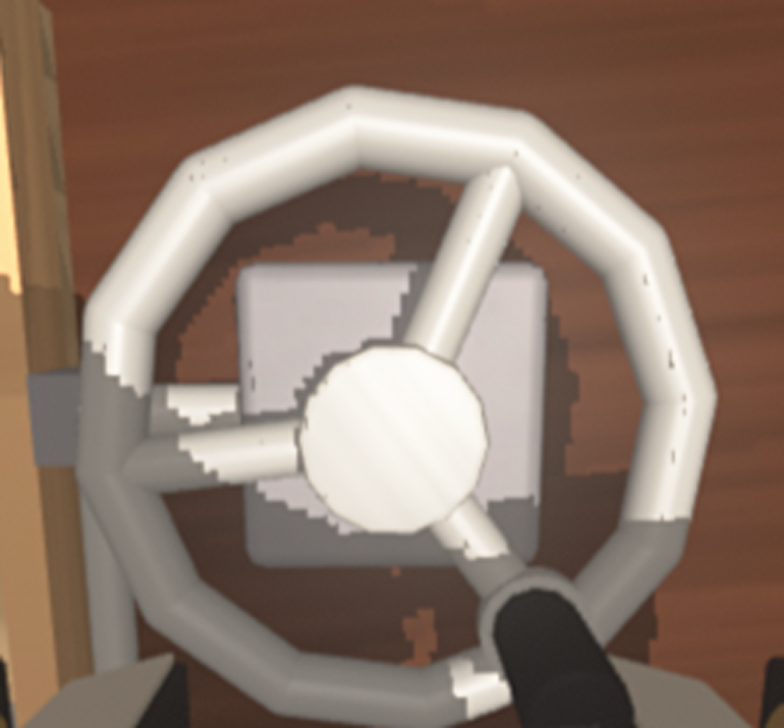

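Emit:
{"fn": "apply_moves", "kwargs": {
  "targets": [0,0.015,0.032,0,0,0,0.015,0.032,0,0,1,0.001,0.001,0,0,1,0,0,0,0,1,0,0,0,0,1,0,0,0,0,1,0,0,0,0,1,0,0,0,0,1,0,0,0,0,1,0,0,0,0,1,0,0,0,0,1,0,0,0,0,1,0,0,0,0,1,0,0,0,0],
  "grip_force": 40
}}

```text
clock: 9.98
position: [0.593, 0.3549, 0.0824]
ee_rot: [0.139, 3.138, 0.001]
force: [2.7, 3.2, -2.4]
width: 0.165
```

Run:
```python
from h import *
plan((.5935,.355,.083),175.0)
t=np.radians(38-15*np.arange(0,27));x=-42*np.cos(t)/400;y=42*np.sin(t)/400
for i,r in enumerate(np.c_[np.diff(x),np.diff(y)].round(4).tolist()): print(i,round(38-15*(i+1)),r)
```

```text
t 9.97 cur [0.593  0.3549 0.0824] yaw 174.92 w 0.165 F [ 2.7  3.2 -2.4] | turn total -0.0009 shift total after turn [-0.0011  0.0004 -0.0014] min rows 0.0
0 23 [-0.0139, -0.0236]
1 8 [-0.0073, -0.0264]
2 -7 [-0.0002, -0.0274]
3 -22 [0.0069, -0.0265]
4 -37 [0.0135, -0.0239]
5 -52 [0.0192, -0.0196]
6 -67 [0.0236, -0.0139]
7 -82 [0.0264, -0.0073]
8 -97 [0.0274, -0.0002]
9 -112 [0.0265, 0.0069]
10 -127 [0.0239, 0.0135]
11 -142 [0.0196, 0.0192]
12 -157 [0.0139, 0.0236]
13 -172 [0.0073, 0.0264]
14 -187 [0.0002, 0.0274]
15 -202 [-0.0069, 0.0265]
16 -217 [-0.0135, 0.0239]
17 -232 [-0.0192, 0.0196]
18 -247 [-0.0236, 0.0139]
19 -262 [-0.0264, 0.0073]
20 -277 [-0.0274, 0.0002]
21 -292 [-0.0265, -0.0069]
22 -307 [-0.0239, -0.0135]
23 -322 [-0.0196, -0.0192]
24 -337 [-0.0139, -0.0236]
25 -352 [-0.0073, -0.0264]
```

First arc, 135°, down to phi = -97°.

Emit:
{"fn": "apply_moves", "kwargs": {
  "targets": [1,-0.0139,-0.0236,0,0,1,-0.0073,-0.0264,0,0,1,-0.0002,-0.0274,0,0,1,0.0069,-0.0265,0,0,1,0.0135,-0.0239,0,0,1,0.0192,-0.0196,0,0,1,0.0236,-0.0139,0,0,1,0.0264,-0.0073,0,0,1,0.0274,-0.0002,0,0,1,0,0,0,0]
}}

```text
clock: 11.22
position: [0.549, 0.2918, 0.0825]
ee_rot: [0.139, 3.137, 0.003]
force: [4.5, 5.9, -4.9]
width: 0.167
```

```bash
cat >> h.py <<'E'
def circ(phi,hub=(.558,.332)):
    a=np.radians(phi-4.9);return np.array([hub[0]+.042*np.cos(a),hub[1]+.042*np.sin(a),.083])
E
python3 - <<'E'
from h import *
plan(circ(-97),175.0)
im=eyes.get_image('wrist');cv2.imwrite('pics/w8.png',im[:,:,::-1])
E
```

```text
t 11.22 cur [0.549  0.2918 0.0825] yaw 174.94 w 0.167 F [ 4.5  5.9 -4.9] | turn total -0.0006 shift total after turn [-0.0011 -0.0021 -0.0013] min rows 0.0
```

View pics/w8.png

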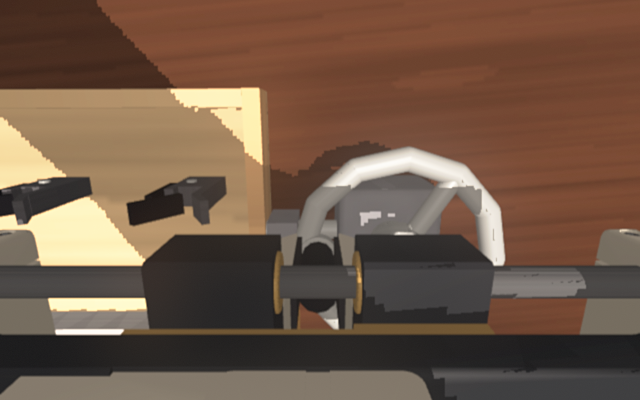

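Emit:
{"fn": "apply_moves", "kwargs": {
  "targets": [1,0.0265,0.0069,0,0,1,0.0239,0.0135,0,0,1,0.0196,0.0192,0,0,1,0.0139,0.0236,0,0,1,0.0073,0.0264,0,0,1,0.0002,0.0274,0,0,1,-0.0069,0.0265,0,0,1,-0.0135,0.0239,0,0,1,-0.0192,0.0196,0,0,1,0,0,0,0]
}}

```text
clock: 12.52
position: [0.5312, 0.3667, 0.081]
ee_rot: [-0.138, -3.132, 0.004]
force: [-8.3, 0.5, -0.5]
width: 0.169
```

Run:
```python
from h import *
plan(circ(-232),175.0)
```

```text
t 12.53 cur [0.5312 0.3667 0.081 ] yaw 174.96 w 0.169 F [-8.3  0.5 -0.5] | turn total -0.0005 shift total after turn [-0.0096  0.0021 -0.005 ] min rows 0.1
```

Emit:
{"fn": "apply_moves", "kwargs": {
  "targets": [1,-0.0236,0.0139,0,0,1,-0.0264,0.0073,0,0,1,-0.0274,0.0002,0,0,1,-0.0265,-0.0069,0,0,1,-0.0239,-0.0135,0,0,1,-0.0196,-0.0192,0,0,1,0,0,0,0]
}}

```text
clock: 13.4
position: [0.5949, 0.3637, 0.0815]
ee_rot: [0.133, 3.133, 0.02]
force: [19.4, 30.0, -30.3]
width: 0.156
```

Run:
```python
from h import *
plan(circ(-322),175.0)
im=eyes.get_image('wrist');cv2.imwrite('pics/w9.png',im[:,:,::-1])
```

```text
t 13.40 cur [0.5949 0.3637 0.0815] yaw 175.13 w 0.156 F [ 19.4  30.  -30.3] | turn total 0.0015 shift total after turn [ 0.0024 -0.0222 -0.0037] min rows 0.1
```

View pics/w9.png

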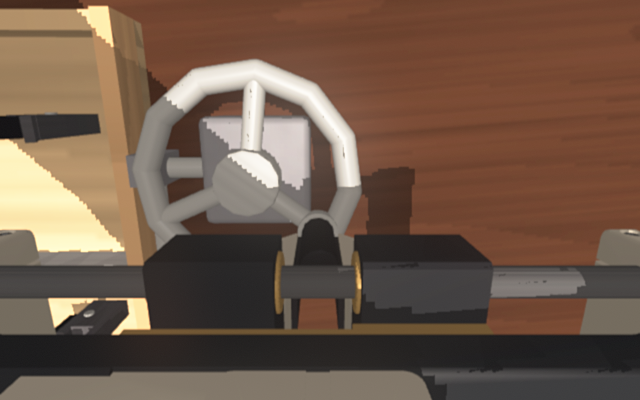

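Run:
```python
from h import *
print('jar near top',tri([('scene',(506,120)),('side',(331,101))]).round(3))
print('box', tri([('scene',(487,150)),('side',(353,122))]).round(3))
o=arm.observe();print(o['joints'].round(3),o['force'].round(1),o['ft_torque'].round(2),o['joint_efforts'].round(1))
for n in('scene','side'):
    im=eyes.get_image(n);cv2.imwrite(f'pics/{n}10.png',im[:,:,::-1])
    crop(im,*((330,20,530,170) if n=='scene' else (230,40,380,190)),4 if n=='scene' else 4,f'pics/{n}10c.png')
```

```text
jar near top [0.872 0.489 0.118]
box [0.85  0.271 0.126]
[-0.674  0.674  0.084  1.543 -0.074  0.915  0.922] [ 20.1  29.4 -29.7] [ 5.84 -4.12 -0.57] [ 10.4 -95.1  11.7 -17.8   4.1  11.3   0.6]
```

View pics/scene10c.png

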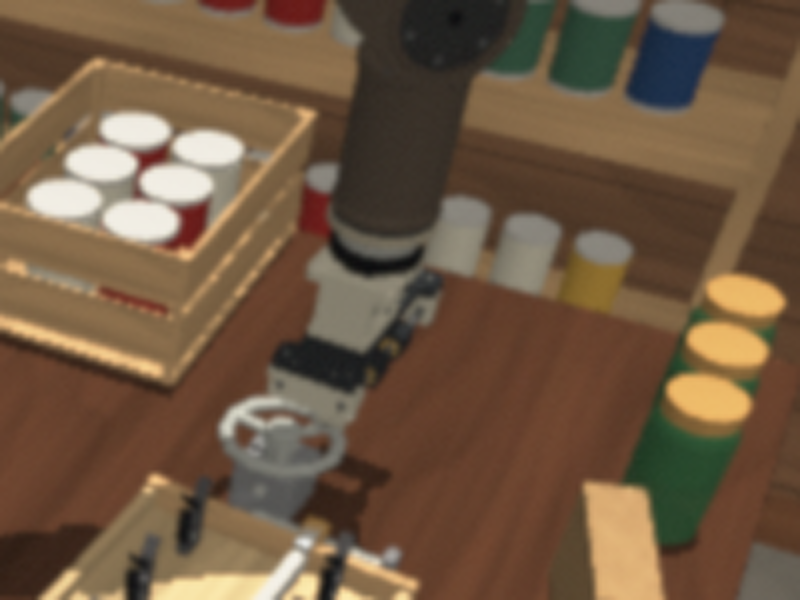

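View pics/side10c.png

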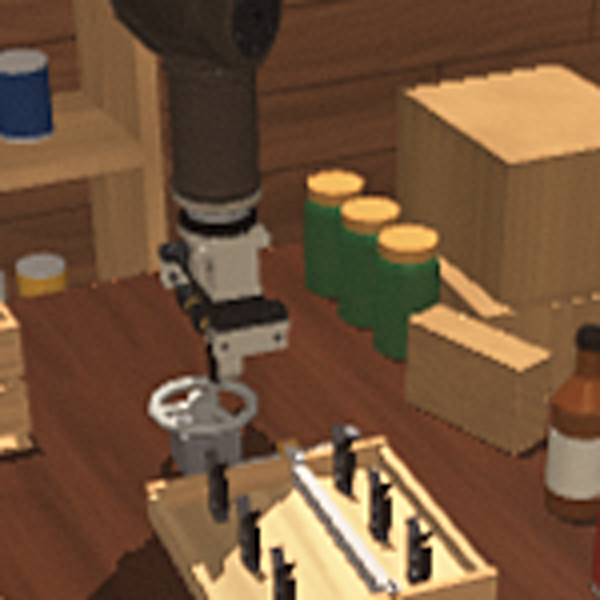

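The wheel stuck because the pin rolls between non-turning pads, so the pin lags. I'll release, rotate the jaws tangential to the circle, and turn the tool together with the pin.

Emit:
{"fn": "apply_moves", "kwargs": {
  "targets": [0,0,0,0,0,0,0,0,0,0,0,0,0,0,0,0,0,0,0,0,0,0,0,0,0,0,0,0,0,0,0,0,0,0,0,0,0,0,0,0]
}}

```text
clock: 14.55
position: [0.5928, 0.3545, 0.0824]
ee_rot: [-0.139, -3.138, 0.0]
force: [-1.0, -0.6, 0.2]
width: 0.975
```

Run:
```python
from h import *
o=arm.observe()
plan(circ(60),175.0)
im=eyes.get_image('wrist');cv2.imwrite('pics/w11.png',im[:,:,::-1])
crop(im,160,0,480,260,2.5,'pics/w11c.png')
```

```text
t 14.55 cur [0.5928 0.3545 0.0824] yaw 174.91 w 0.975 F [-1.  -0.6  0.2] | turn total -0.0010 shift total after turn [ 0.0295  0.0274 -0.0016] min rows 0.3
```

View pics/w11c.png

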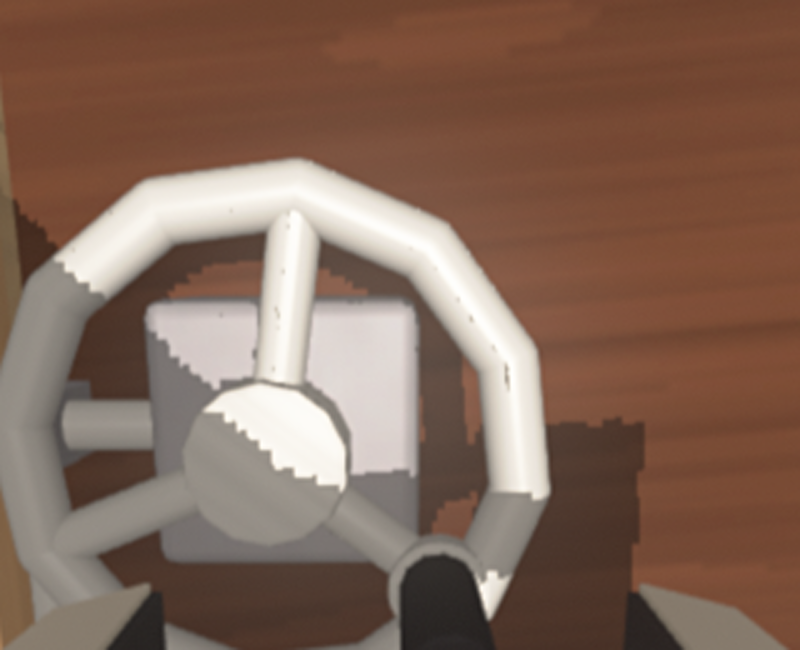

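Run:
```python
from h import *
print(circ(54.5)); plan(circ(54.5),229.6)
plan(circ(54.5))
im=eyes.get_image('side');crop(im,300,150,365,215,9,'pics/s11.png')
```

```text
[0.58522104 0.36398461 0.083     ]
t 14.60 cur [0.5928 0.3546 0.0823] yaw 174.92 w 0.985 F [-0.4  0.4  0.5] | turn total -0.6076 shift total after turn [-0.0057  0.0297 -0.0017] min rows 0.2
t 14.60 cur [0.5928 0.3546 0.0823] yaw 174.92 w 0.985 F [-0.4  0.4  0.5] | turn total 0.0000 shift total after turn [ 0.0209  0.0218 -0.0017] min rows 0.2
```

View pics/s11.png

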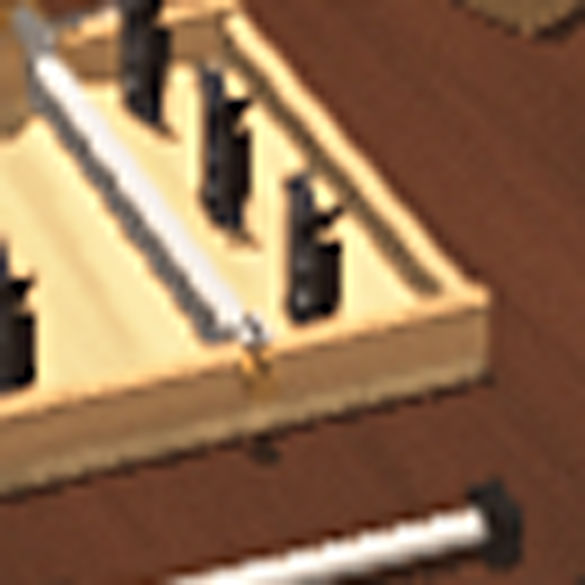

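Emit:
{"fn": "apply_moves", "kwargs": {
  "targets": [0,0.02,0.021,0,0,0,0,0,0,-0.1,0,0,0,0,-0.1,0,0,0,0,-0.1,0,0,0,0,-0.1,0,0,0,0,-0.1,0,0,0,0,-0.1075,0,0,0,0,0]
}}

```text
clock: 15.65
position: [0.5851, 0.3643, 0.0823]
ee_rot: [1.317, -2.852, -0.001]
force: [-0.3, 0.7, -0.5]
width: 0.996
```

Run:
```python
from h import *
plan(circ(54.5),229.6)
print(arm.observe()['joints'].round(2))
im=eyes.get_image('wrist');cv2.imwrite('pics/w12.png',im[:,:,::-1])
```

```text
t 15.65 cur [0.5851 0.3643 0.0823] yaw -130.44 w 0.996 F [-0.3  0.7 -0.5] | turn total -0.0004 shift total after turn [ 0.0003 -0.0008 -0.0017] min rows 0.0
[-0.53  0.68 -0.16  1.54  0.12  0.94  1.7 ]
```

View pics/w12.png

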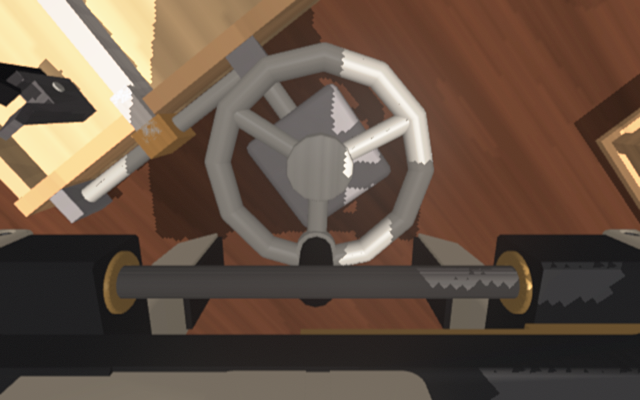

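The pin is centred between the jaws and the spoke points straight at the tool. I'll close and then turn.

Emit:
{"fn": "apply_moves", "kwargs": {
  "targets": [1,0,0,0,0,1,0,0,0,0,1,0,0,0,0,1,0,0,0,0,1,0,0,0,0,1,0,0,0,0,1,0,0,0,0,1,0,0,0,0,1,0,0,0,0,1,0,0,0,0,1,0.0016,-0.0182,0,0.1111,1,0.0016,-0.0182,0,0.1111,1,0.0016,-0.0182,0,0.1111,1,0.0016,-0.0182,0,0.1111,1,0.0016,-0.0182,0,0.1111,1,0.0016,-0.0182,0,0.1111,1,0.0016,-0.0182,0,0.1111,1,0.0016,-0.0182,0,0.1111],
  "grip_force": 25
}}

```text
clock: 17.95
position: [0.5926, 0.3111, 0.0823]
ee_rot: [-0.83, -3.027, 0.0]
force: [-7.2, 1.1, 3.5]
width: 0.169
```

Run:
```python
from h import *
plan(circ(-25.5),149.6)
print(arm.observe()['joints'].round(2))
```

```text
t 17.95 cur [0.5926 0.3111 0.0823] yaw 149.35 w 0.169 F [-7.2  1.1  3.5] | turn total -0.0028 shift total after turn [-0.0038  0.0012 -0.0017] min rows 0.0
[-0.69  0.65  0.2   1.61 -0.16  0.9   0.61]
```

Emit:
{"fn": "apply_moves", "kwargs": {
  "targets": [1,0.0016,-0.0182,0,0.1111,1,0.0016,-0.0182,0,0.1111,1,0.0016,-0.0182,0,0.1111,1,0.0016,-0.0182,0,0.1111,1,0.0016,-0.0182,0,0.1111,1,0.0016,-0.0182,0,0.1111,1,0.0016,-0.0182,0,0.1111,1,0.0016,-0.0182,0,0.1111,1,0,0,0,0]
}}

```text
clock: 19.08
position: [0.542, 0.2946, 0.0823]
ee_rot: [-2.577, -1.793, 0.001]
force: [-4.3, 4.9, 1.2]
width: 0.166
```

Run:
```python
from h import *
plan(circ(-105.5),69.6)
print(arm.observe()['joints'].round(2))
im=eyes.get_image('wrist');cv2.imwrite('pics/w13.png',im[:,:,::-1])
im=eyes.get_image('side');crop(im,300,150,365,215,9,'pics/s13.png')
im=eyes.get_image('scene');crop(im,340,170,430,230,8,'pics/s13b.png')
```

```text
t 19.07 cur [0.542  0.2946 0.0823] yaw 69.66 w 0.166 F [-4.3  4.9  1.2] | turn total 0.0006 shift total after turn [-0.0034  0.0048 -0.0018] min rows 0.0
[-0.97  0.63  0.59  1.78 -0.44  0.87 -0.54]
```

View pics/w13.png

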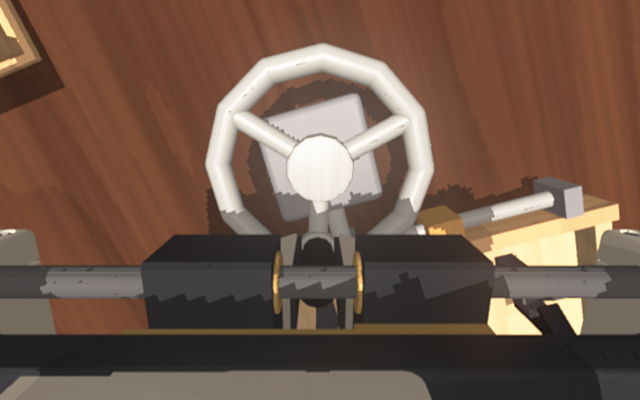

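View pics/s13.png

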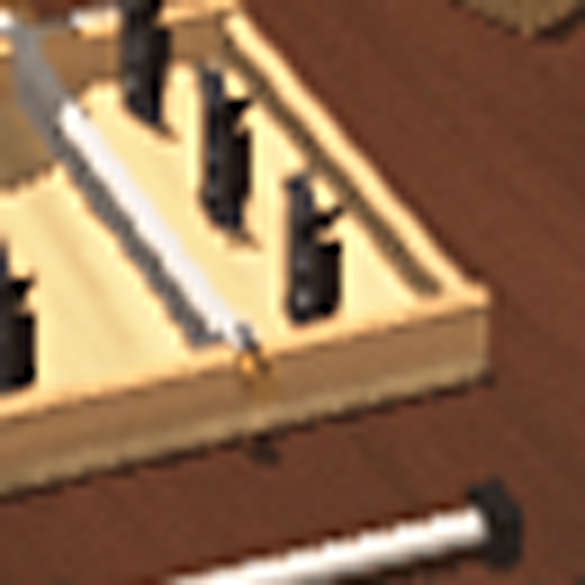

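View pics/s13b.png

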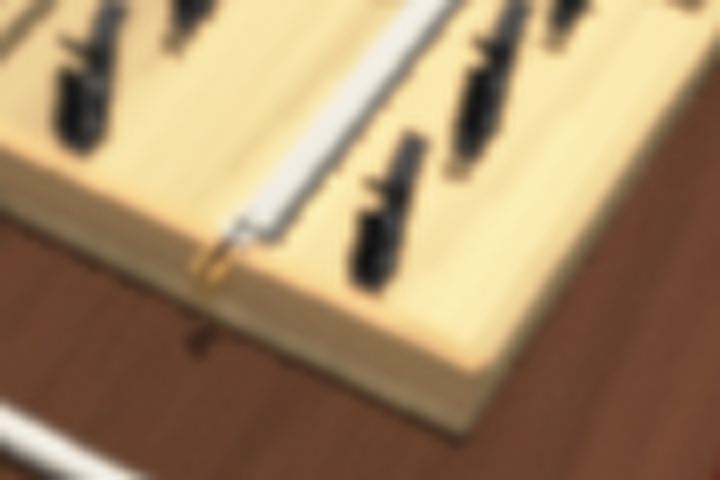

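Emit:
{"fn": "apply_moves", "kwargs": {
  "targets": [1,0.0016,-0.0182,0,0.1111,1,0.0016,-0.0182,0,0.1111,1,0.0016,-0.0182,0,0.1111,1,0,0,0,0,0,0,0,0,0,0,0,0,0,0,0,0,0,0,0,0,0,0,0,0,0,0,0,0,0,0,0,0,-0.1,0,0,0,0,-0.1,0,0,0,0,-0.1,-0.1,0,0,0,-0.1,-0.1]
}}

```text
clock: 20.85
position: [0.5259, 0.3049, 0.2436]
ee_rot: [2.749, 1.521, 0.0]
force: [0.2, 0.4, -1.2]
width: 1.0
```

Run:
```python
from h import *
plan((.6563,.0006,.20),175.1)
```

```text
t 20.85 cur [0.5259 0.3049 0.2436] yaw 57.90 w 1.000 F [ 0.2  0.4 -1.2] | turn total -1.3022 shift total after turn [-0.3897 -0.73    0.1091] min rows 5.3
```

Emit:
{"fn": "apply_moves", "kwargs": {
  "targets": [0,0,0,0,-0.1,0,0,0,0,-0.1,0,0,0,0,-0.1,0,0,0,0,-0.1,0,0,0,0,-0.1,0,0,0,0,-0.1,0,0,0,0,-0.1,0,0,0,0,-0.1,0,0,0,0,-0.1,0,0,0,0,-0.1,0,0,0,0,-0.1,0,0,0,0,-0.1,0,0,0,0,-0.105,0,-0.056,-0.104,0.015,0,0,-0.056,-0.104,0.015,0,0,-0.056,-0.104,0.015,0,0,-0.056,-0.104,0.015,0,0,-0.056,-0.104,0.015,0,0,-0.056,-0.104,0.015,0,0,-0.056,-0.104,0.015,0]
}}

```text
clock: 23.35
position: [0.6577, -0.0002, 0.2001]
ee_rot: [0.135, 3.139, -0.0]
force: [-0.4, 0.3, 0.4]
width: 0.997
```

Emit:
{"fn": "apply_moves", "kwargs": {
  "targets": [0,0,0,0,0,0,0,0,0,0]
}}

```text
clock: 23.6
position: [0.657, 0.0017, 0.2001]
ee_rot: [-0.136, -3.138, -0.001]
force: [-0.0, 1.2, -0.4]
width: 1.0
```

Run:
```python
from h import *
plan((.6563,.0006,.20),175.1)
im=eyes.get_image('wrist');cv2.imwrite('pics/w14.png',im[:,:,::-1])
```

```text
t 23.60 cur [0.657  0.0017 0.2001] yaw 175.05 w 1.000 F [-0.   1.2 -0.4] | turn total -0.0006 shift total after turn [ 0.0016 -0.0029  0.0002] min rows 0.0
```

View pics/w14.png

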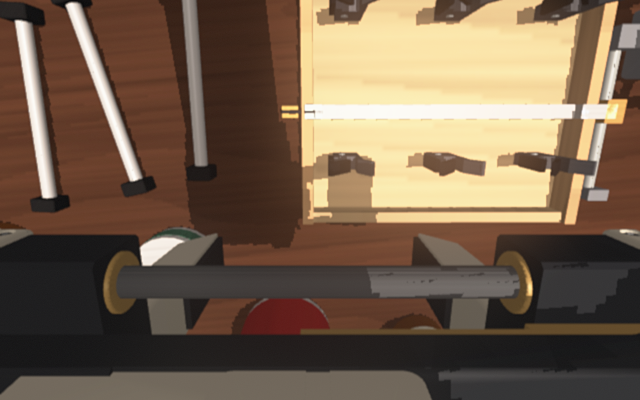

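Run:
```python
from h import *
im=cv2.imread('pics/w14.png')[:,:,::-1]
crop(im,270,85,350,135,10,'pics/w14a.png')
```

```text
(no output)
```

View pics/w14a.png

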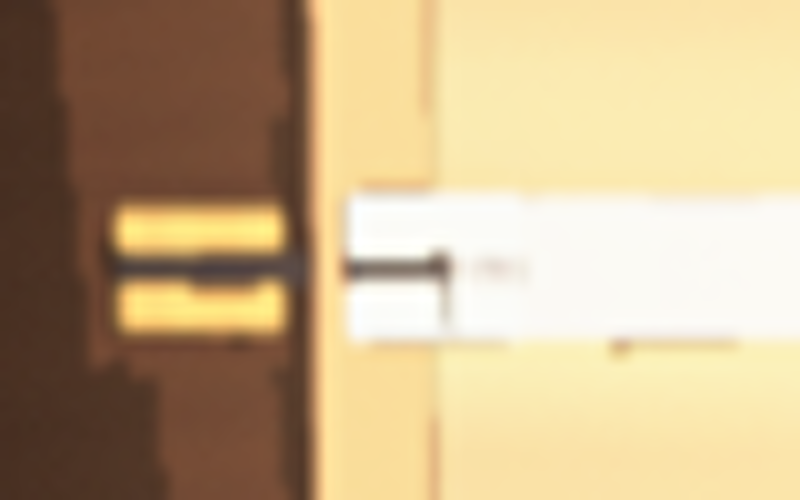

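Run:
```python
from h import *
o=dict(position=np.array([.657,.0010,.2001]),ee_rot=arm.observe()['ee_rot']); print(arm.observe()['position'].round(4))
im=cv2.imread('pics/w14.png')
o=arm.observe()
for z in (.032,.038): print('rail R outer',z,plane('wrist',(301.2,111),z,o).round(4))
print('marker',plane('wrist',(270+20-.5,111.3),.042,o).round(4))
p=plane('wrist',(270+39.5-.5,111.3),.042,o);print('pointer mid',p.round(4))
crop(im[:,:,::-1],300,0,640,230,2.3,'pics/w14b.png')
```

```text
[0.657  0.0026 0.2002]
rail R outer 0.032 [ 0.5895 -0.0071  0.032 ]
rail R outer 0.038 [ 0.5895 -0.0068  0.038 ]
marker [ 0.5889 -0.0169  0.042 ]
pointer mid [5.904e-01 1.000e-04 4.200e-02]
```

View pics/w14b.png

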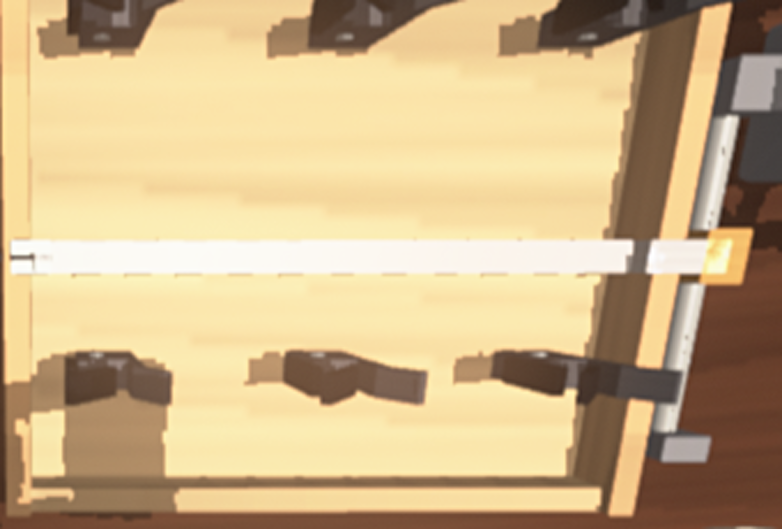

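Run:
```python
from h import *
plan((.625,-.17,.23),175.1)
```

```text
t 23.65 cur [0.657  0.0026 0.2002] yaw 175.13 w 1.001 F [0.2 1.3 0.2] | turn total 0.0003 shift total after turn [ 0.0428 -0.4369 -0.0744] min rows 2.8
```

Emit:
{"fn": "apply_moves", "kwargs": {
  "targets": [0,0.011,-0.11,-0.019,0,0,0.011,-0.11,-0.019,0,0,0.011,-0.11,-0.019,0,0,0.011,-0.11,-0.019,0,0,0,0,0,0,0,0,0,0,0]
}}

```text
clock: 24.4
position: [0.6249, -0.1705, 0.2308]
ee_rot: [0.132, 3.138, 0.002]
force: [-0.4, 0.3, -0.6]
width: 1.001
```

Run:
```python
from h import *
plan((.625,-.17,.23),175.1)
o=arm.observe();im=eyes.get_image('wrist');print(o['position'],o['ee_rot']);cv2.imwrite('pics/w15.png',im[:,:,::-1])
np.savez('w15.npz',p=o['position'],r=o['ee_rot'])
```

```text
t 24.40 cur [ 0.6249 -0.1705  0.2308] yaw 175.17 w 1.001 F [-0.4  0.3 -0.6] | turn total 0.0008 shift total after turn [-0.0003  0.0013  0.0021] min rows 0.0
[ 0.62485094 -0.17050609  0.23082051] [1.32368354e-01 3.13846825e+00 1.96148441e-03]
```

View pics/w15.png

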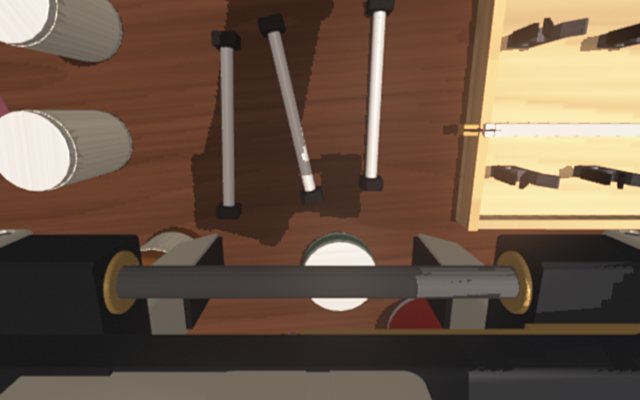

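Three rods with aluminium tube and black blocks: C at (227,127), B at (292,112), A at (375,95). None is pink or turquoise. I'll measure them with a low-saturation mask.

```bash
cat >> h.py <<'E'
def rods(im,o,roi=(200,0,425,230),smax=70,vmin=85,z=.012):
    hsv=cv2.cvtColor(np.ascontiguousarray(im),cv2.COLOR_RGB2HSV)
    m=((hsv[...,1]<smax)&(hsv[...,2]>vmin)).astype(np.uint8)
    k=np.zeros_like(m);x0,y0,x1,y1=roi;k[y0:y1,x0:x1]=1;m&=k
    n,l,s,c=cv2.connectedComponentsWithStats(m)
    out=[]
    for i in range(1,n):
        if s[i,4]<300: continue
        pts=np.argwhere(l==i)[:,::-1].astype(np.float32)
        (cx,cy),(w,h),a=cv2.minAreaRect(pts)
        if max(w,h)<70 or min(w,h)>25: continue
        vx,vy,_,_=cv2.fitLine(pts,cv2.DIST_L2,0,.01,.01).ravel()
        t=(pts-pts.mean(0))@np.array([vx,vy]);q=pts.mean(0)
        e=[q+np.array([vx,vy])*t.min(),q+np.array([vx,vy])*t.max()]
        W=[plane('wrist',u,z,o) for u in e]
        mid=(W[0]+W[1])/2;d=W[1]-W[0];d=d if d[0]>0 else -d
        out.append((mid,np.degrees(np.arctan2(d[1],d[0])),np.linalg.norm(d)))
        print('px',e[0].round(1),e[1].round(1),'mid',mid.round(4),'yaw %.2f len %.4f'%out[-1][1:])
    return out
E
python3 - <<'E'
from h import *
d=np.load('w15.npz');o=dict(position=d['p'],ee_rot=d['r'])
im=cv2.imread('pics/w15.png')[:,:,::-1]
rods(im,o)
E
```

```text
px [370.4 178.1] [379.2   9.9] mid [ 0.5517 -0.1057  0.012 ] yaw -5.58 len 0.1663
px [272.9  31.3] [310.3 191.2] mid [ 0.5614 -0.1918  0.012 ] yaw 7.73 len 0.1659
px [226.   46.9] [228.2 205.1] mid [ 0.5706 -0.2623  0.012 ] yaw -7.78 len 0.1637
```

Run:
```python
from h import *
plan((.5518,-.1047,.08),174.5)
```

```text
t 24.45 cur [ 0.625  -0.1699  0.2306] yaw 175.23 w 1.002 F [ 0.9  0.9 -0.1] | turn total 0.0081 shift total after turn [0.1977 0.1447 0.3765] min rows 2.9
```

Emit:
{"fn": "apply_moves", "kwargs": {
  "targets": [0.45,0,0,0,0.008,0.45,0.0395,0.029,0.075,0,0.45,0.0395,0.029,0.075,0,0.45,0.0395,0.029,0.075,0,0.45,0.0395,0.029,0.075,0,0.45,0.0395,0.029,0.075,0,0.45,0,0,0,0,0.45,0,0,0,0]
}}

```text
clock: 25.45
position: [0.5531, -0.1072, 0.0818]
ee_rot: [0.154, 3.136, -0.001]
force: [-0.3, -0.5, 0.9]
width: 0.55
```

Run:
```python
from h import *
plan((.5518,-.1047,.003),174.5)
o=arm.observe();im=eyes.get_image('wrist');cv2.imwrite('pics/w16.png',im[:,:,::-1])
```

```text
t 25.45 cur [ 0.5531 -0.1072  0.0818] yaw 174.36 w 0.550 F [-0.3 -0.5  0.9] | turn total -0.0016 shift total after turn [0.0038 0.0059 0.1971] min rows 1.3
```

View pics/w16.png

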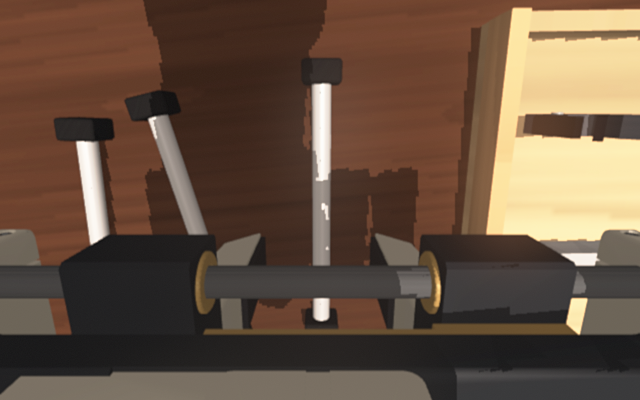

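Emit:
{"fn": "apply_moves", "kwargs": {
  "targets": [0.45,0.003,0.005,0.06,0,0.45,0,0,0.06,0,0.45,0,0,0.045,0,0.45,0,0,0.032,0,0.45,0,0,0,0,1,0,0,0,0,1,0,0,0,0,1,0,0,0,0,1,0,0,0,0,1,0,0,0,0,1,0,0,0,0,1,0,0,0,0,1,0,0,0,0],
  "grip_force": 40
}}

```text
clock: 27.12
position: [0.5507, -0.1048, 0.0021]
ee_rot: [0.155, 3.138, 0.0]
force: [-0.8, 1.6, 4.2]
width: 0.117
```

Run:
```python
from h import *
plan((.5725,.0355,.15),175.1)
```

```text
t 27.12 cur [ 0.5507 -0.1048  0.0021] yaw 174.35 w 0.117 F [-0.8  1.6  4.2] | turn total -0.0084 shift total after turn [-0.0243  0.354  -0.3698] min rows 3.3
```

Emit:
{"fn": "apply_moves", "kwargs": {
  "targets": [1,0,0,-0.04,0,1,0,0,-0.083,0,1,0,0,-0.083,0,1,0,0,-0.083,-0.008,1,0,0,-0.081,0,1,-0.006,0.07,0,0,1,-0.006,0.07,0,0,1,-0.006,0.07,0,0,1,-0.006,0.07,0,0,1,0,0.074,0,0,1,0,0,0,0,1,0,0,0,0]
}}

```text
clock: 28.62
position: [0.5722, 0.0346, 0.1504]
ee_rot: [0.136, 3.138, -0.001]
force: [1.0, -0.9, -0.2]
width: 0.114
```

Run:
```python
from h import *
plan((.5725,.0355,.15),175.1)
o=arm.observe();im=eyes.get_image('wrist');cv2.imwrite('pics/w17.png',im[:,:,::-1])
im=eyes.get_image('side');crop(im,240,120,370,230,6,'pics/s17.png')
```

```text
t 28.62 cur [0.5722 0.0346 0.1504] yaw 175.03 w 0.114 F [ 1.  -0.9 -0.2] | turn total -0.0007 shift total after turn [-0.0004  0.0024  0.0011] min rows 0.0
```

View pics/w17.png

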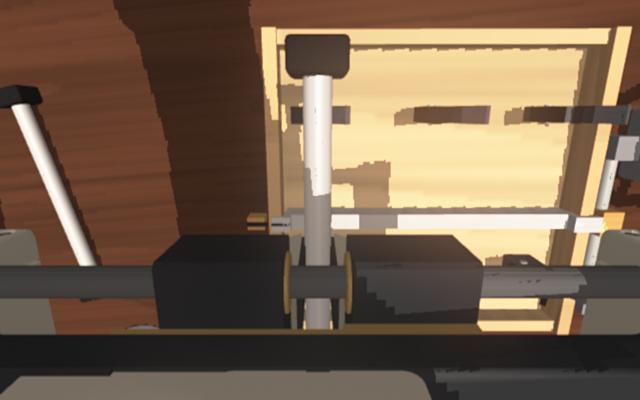

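View pics/s17.png

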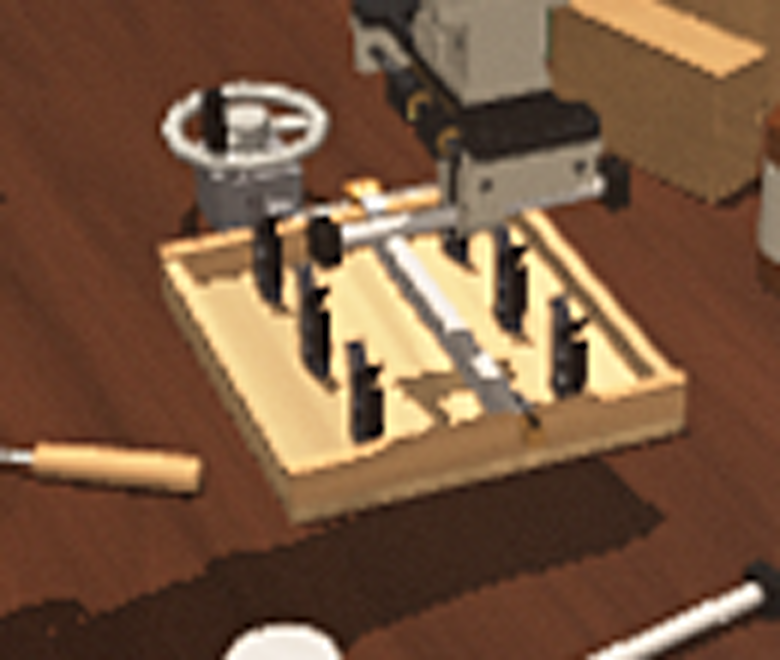

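Run:
```python
from h import *
im=cv2.imread('pics/w17.png')[:,:,::-1]
crop(im,270,80,510,150,3.3,'pics/w17a.png')
o=arm.observe()
# predicted slot centre (y=-90) & clip extents for cy candidates, front clip x=-65
for cy in (.1235,.1255,.1275):
    s=np.array([.581,cy]);a=np.radians(-4.9);Rt=np.array([[np.cos(a),-np.sin(a)],[np.sin(a),np.cos(a)]])
    print(cy,[tuple(proj('wrist',np.r_[s+Rt@np.array([-.065,-.09+d]),z],o).round(1)) for d,z in ((0,.05),(0,.078),(-.012,.075),(.012,.078))])
```

```text
0.1235 [(np.float64(318.5), np.float64(114.5)), (np.float64(318.6), np.float64(114.9)), (np.float64(300.0), np.float64(114.9)), (np.float64(337.4), np.float64(114.9))]
0.1255 [(np.float64(321.3), np.float64(114.2)), (np.float64(321.7), np.float64(114.7)), (np.float64(303.1), np.float64(114.7)), (np.float64(340.5), np.float64(114.6))]
0.1275 [(np.float64(324.1), np.float64(114.0)), (np.float64(324.9), np.float64(114.4)), (np.float64(306.2), np.float64(114.4)), (np.float64(343.7), np.float64(114.3))]
```

View pics/w17a.png

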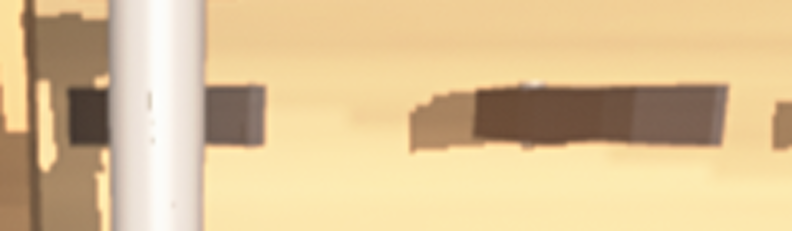

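Emit:
{"fn": "apply_moves", "kwargs": {
  "targets": [1,0,0.002,0.05,0,1,0,0,0.07,0,1,0,0,0.06,0,1,0,0,0,0],
  "grip_force": 55
}}

```text
clock: 29.22
position: [0.5711, 0.035, 0.0767]
ee_rot: [-0.138, -3.135, 0.002]
force: [0.5, -1.2, -0.9]
width: 0.113
```

Run:
```python
from h import *
plan((.5725,.0350,.041),175.1)
im=eyes.get_image('side');crop(im,240,120,370,230,6,'pics/s18.png')
im=eyes.get_image('wrist');cv2.imwrite('pics/w18.png',im[:,:,::-1])
```

```text
t 29.23 cur [0.5711 0.035  0.0767] yaw 174.97 w 0.113 F [ 0.5 -1.2 -0.9] | turn total -0.0015 shift total after turn [-0.0035  0.0004  0.0892] min rows 0.6
```

View pics/s18.png

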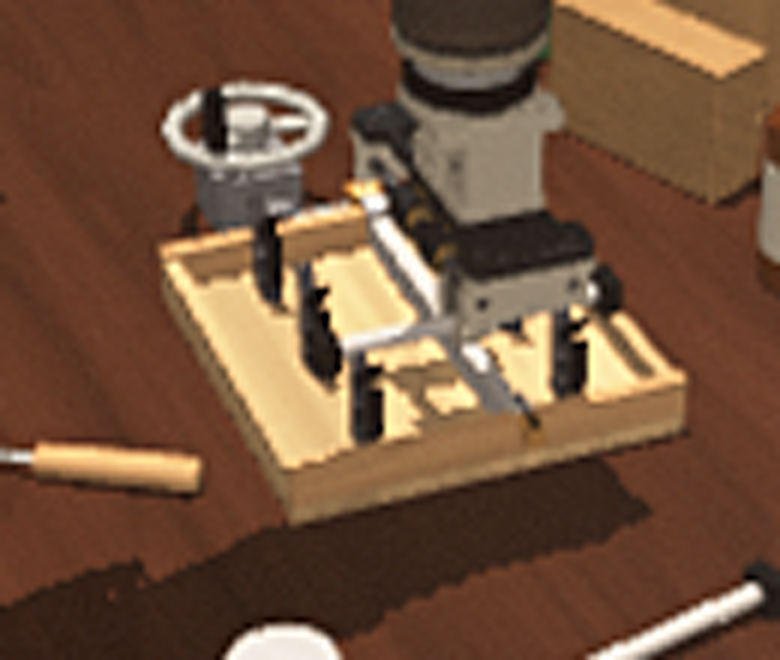

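View pics/w18.png

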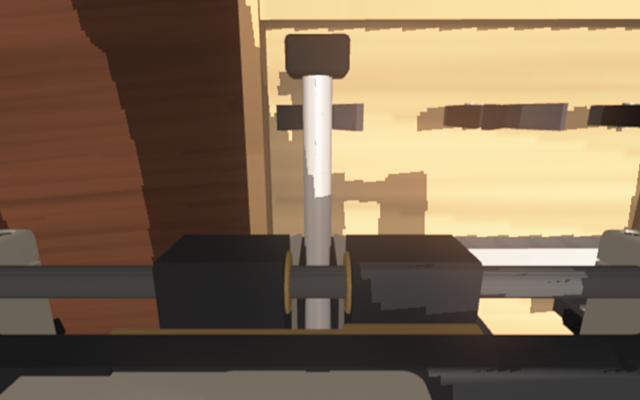

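Emit:
{"fn": "apply_moves", "kwargs": {
  "targets": [1,-0.003,0.002,0.015,0,1,0,0,0.015,0,1,0,0,0.015,0,1,0,0,0.015,0,1,0,0,0.015,0,1,0,0,0.017,0,1,0,0,0,0,1,0,0,0,0]
}}

```text
clock: 30.32
position: [0.5734, 0.0369, 0.0409]
ee_rot: [-0.135, -3.138, 0.0]
force: [-0.1, 0.9, -0.2]
width: 0.115
```

Run:
```python
from h import *
plan((.5725,.0350,.041),175.1)
im=eyes.get_image('side');crop(im,240,120,370,230,6,'pics/s19.png')
im=eyes.get_image('wrist');cv2.imwrite('pics/w19.png',im[:,:,::-1])
```

```text
t 30.32 cur [0.5734 0.0369 0.0409] yaw 175.06 w 0.115 F [-0.1  0.9 -0.2] | turn total -0.0004 shift total after turn [ 0.0018 -0.0048 -0.0003] min rows 0.0
```

View pics/w19.png

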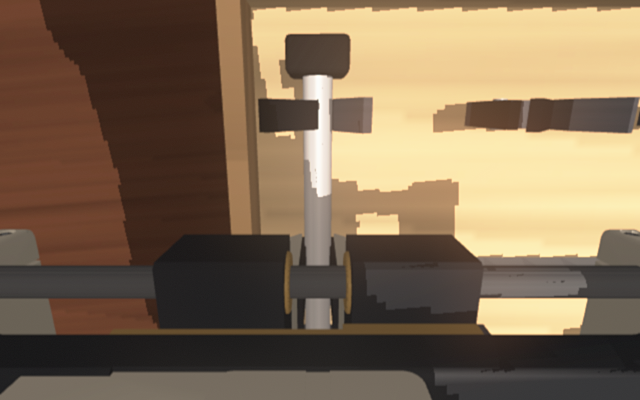

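View pics/s19.png

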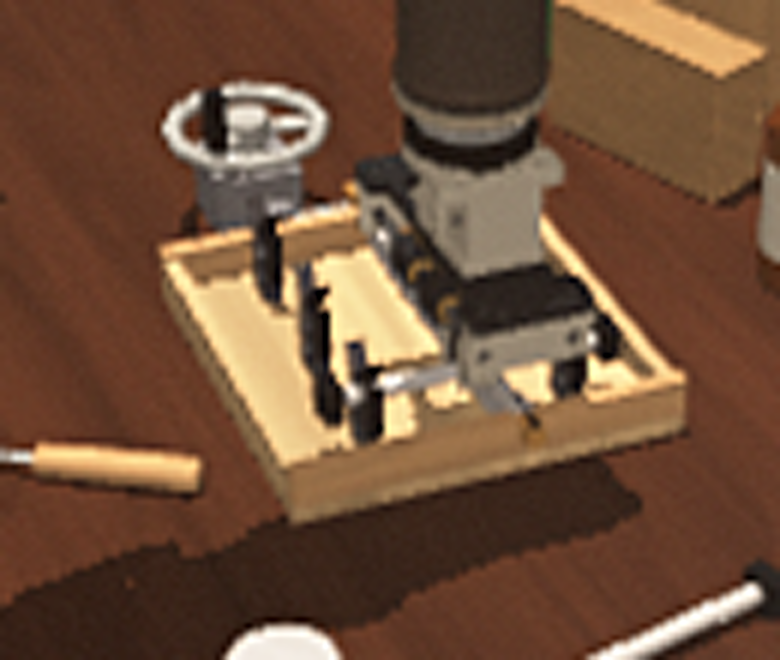

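Emit:
{"fn": "apply_moves", "kwargs": {
  "targets": [1,0,0,0.004,0,1,0,0,0,0,0.5,0,0,-0.003,0,0.5,0,0,0,0,0.5,0,0,0,0,0.5,0,0,0,0,0.5,0,0,0,0,0.5,0,0,-0.05,0,0.5,0,0,-0.1,0,0.5,0,0,-0.1,0,0.5,0,0,-0.1,0,0.5,0,0,0,0]
}}

```text
clock: 31.92
position: [0.5757, 0.0369, 0.1839]
ee_rot: [0.135, 3.133, 0.002]
force: [-0.3, 0.9, 0.7]
width: 0.495
```

Run:
```python
from h import *
plan((.6,-.19,.18),-171)
im=eyes.get_image('side');crop(im,240,120,370,230,6,'pics/s20.png')
im=eyes.get_image('scene');crop(im,310,110,450,225,5.5,'pics/s20b.png')
```

```text
t 31.93 cur [0.5757 0.0369 0.1839] yaw 175.05 w 0.495 F [-0.3  0.9  0.7] | turn total -0.1550 shift total after turn [ 0.0288 -0.5698  0.0097] min rows 3.7
```

View pics/s20.png

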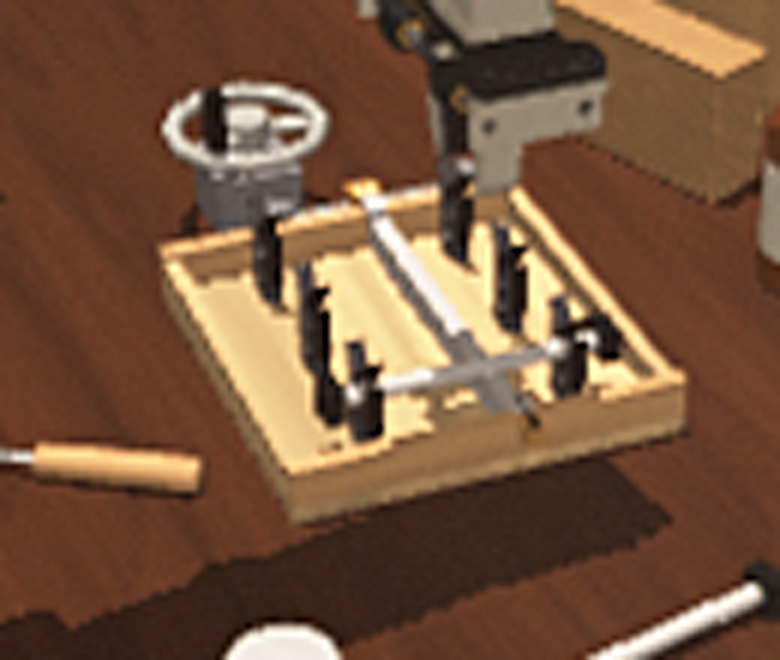

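View pics/s20b.png

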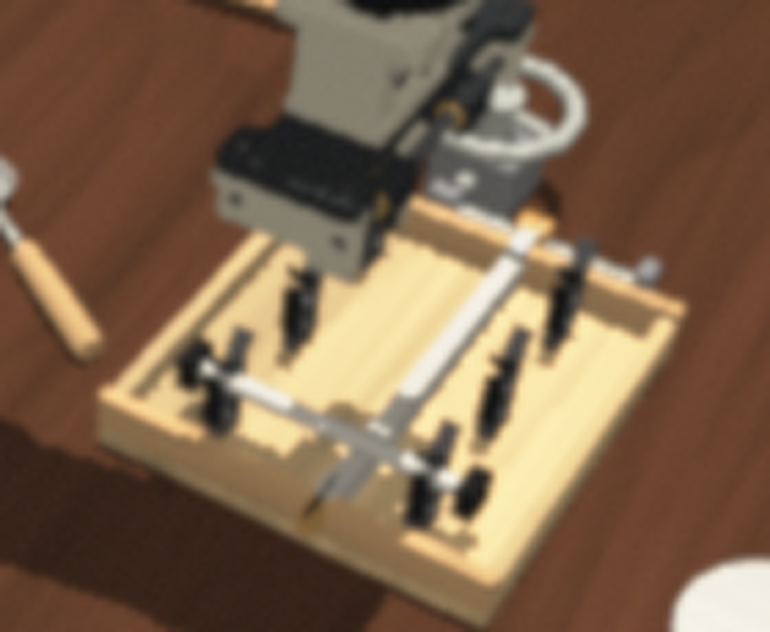

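Rod A is seated level in the right pair with both blocks outside the clips. Next I'll look at rods B and C again.

Emit:
{"fn": "apply_moves", "kwargs": {
  "targets": [0.45,0,0,0,-0.1,0.45,0,0,0,-0.055,0.45,0.006,-0.114,0,0,0.45,0.006,-0.114,0,0,0.45,0.006,-0.114,0,0,0.45,0.006,-0.114,0,0,0.45,0.006,-0.114,0,0,0.45,0,0,0,0,0.45,0,0,0,0]
}}

```text
clock: 33.15
position: [0.5969, -0.1895, 0.1792]
ee_rot: [0.246, -3.13, -0.002]
force: [-0.9, 0.6, -0.0]
width: 0.552
```

Run:
```python
from h import *
o=arm.observe();im=eyes.get_image('wrist');cv2.imwrite('pics/w21.png',im[:,:,::-1])
plan((.56,-.19,.08),-172.3,o)
rods(im,o,(60,0,460,240))
```

```text
t 33.15 cur [ 0.5969 -0.1895  0.1792] yaw -171.00 w 0.552 F [-0.9  0.6 -0. ] | turn total 0.0144 shift total after turn [0.0915 0.0112 0.2481] min rows 1.7
px [319.7 232. ] [324.4  49.9] mid [ 0.5619 -0.1918  0.012 ] yaw 7.69 len 0.1662
px [224.8 226.4] [267.6  52.4] mid [ 0.5711 -0.2623  0.012 ] yaw -7.72 len 0.1653
```

View pics/w21.png

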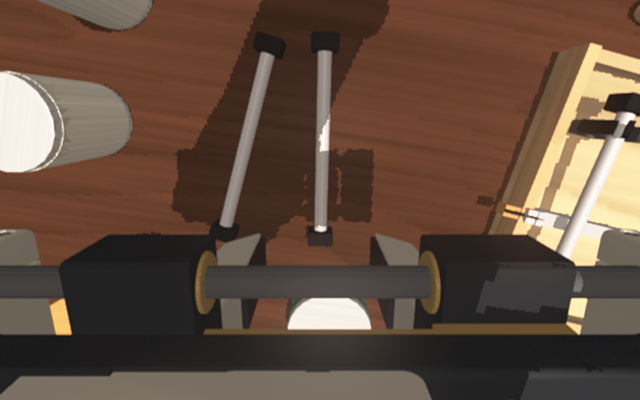

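Run:
```python
from h import *
plan((.5613,-.191,.003),-172.3)
```

```text
t 33.20 cur [ 0.5972 -0.1887  0.1795] yaw -170.92 w 0.549 F [0.5 0.5 0.5] | turn total 0.0153 shift total after turn [0.0896 0.0063 0.4413] min rows 2.9
```

Emit:
{"fn": "apply_moves", "kwargs": {
  "targets": [0.45,0,0,0,0.0153,0.45,0.03,0.002,0.06,0,0.45,0.03,0.002,0.08,0,0.45,0.029,0.002,0.08,0,0.45,0,0,0.08,0,0.45,0,0,0.07,0,0.45,0,0,0.045,0,0.45,0,0,0.027,0,0.45,0,0,0,0,1,0,0,0,0,1,0,0,0,0,1,0,0,0,0,1,0,0,0,0,1,0,0,0,0,1,0,0,0,0,1,0,0,0,0,1,0,0,0,0],
  "grip_force": 55
}}

```text
clock: 35.33
position: [0.562, -0.1924, 0.0041]
ee_rot: [-0.209, 3.134, 0.0]
force: [-1.4, 1.7, 6.0]
width: 0.114
```

Run:
```python
from h import *
c=np.array([.581,.1263]);a=np.radians(-4.9);Rt=np.array([[np.cos(a),-np.sin(a)],[np.sin(a),np.cos(a)]])
for y in(-.09,0,.09): print(y,(c+Rt@[0,y]).round(4))
plan((.581,.1263,.15),175.1)
```

```text
-0.09 [0.5733 0.0366]
0 [0.581  0.1263]
0.09 [0.5887 0.216 ]
t 35.33 cur [ 0.562  -0.1924  0.0041] yaw -172.36 w 0.114 F [-1.4  1.7  6. ] | turn total 0.1393 shift total after turn [ 0.0208  0.7979 -0.3648] min rows 5.6
```

Emit:
{"fn": "apply_moves", "kwargs": {
  "targets": [1,0,0,-0.04,0,1,0,0,-0.09,0,1,0,0,-0.09,0.07,1,0,0,-0.09,0.0693,1,0.002,0.08,-0.055,0,1,0.002,0.09,0,0,1,0.002,0.09,0,0,1,0.002,0.09,0,0,1,0.002,0.09,0,0,1,0.002,0.09,0,0,1,0.002,0.09,0,0,1,0.002,0.09,0,0,1,0.002,0.088,0,0,1,0,0,0,0,1,0,0,0,0]
}}

```text
clock: 37.2
position: [0.5821, 0.1253, 0.1504]
ee_rot: [0.135, 3.138, -0.001]
force: [-0.2, -0.4, -0.2]
width: 0.113
```

Run:
```python
from h import *
o=arm.observe()
plan((.581,.1263,.15),175.1)
im=eyes.get_image('wrist');cv2.imwrite('pics/w22.png',im[:,:,::-1])
```

```text
t 37.20 cur [0.5821 0.1253 0.1504] yaw 175.08 w 0.113 F [-0.2 -0.4 -0.2] | turn total -0.0003 shift total after turn [0.003  0.0022 0.0011] min rows 0.0
```

View pics/w22.png

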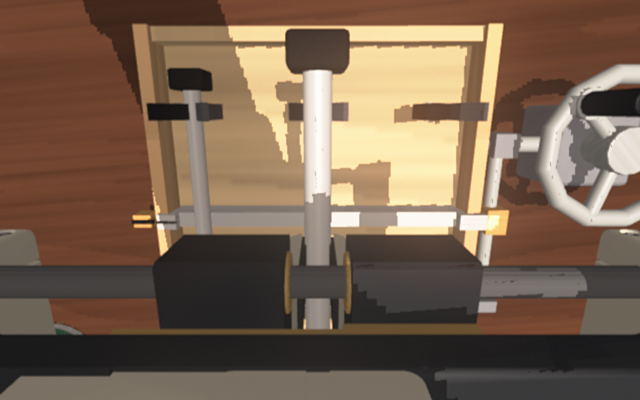

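Emit:
{"fn": "apply_moves", "kwargs": {
  "targets": [1,0.001,0.003,0.05,0,1,0,0,0.07,0,1,0,0,0.055,0,1,0,0,0.01,0,1,0,0,0.015,0,1,0,0,0.015,0,1,0,0,0.015,0,1,0,0,0.015,0,1,0,0,0.015,0,1,0,0,0.013,0,1,0,0,0,0,1,0,0,0,0]
}}

```text
clock: 38.75
position: [0.5822, 0.1266, 0.0418]
ee_rot: [0.135, 3.138, -0.0]
force: [-3.0, -4.3, 13.9]
width: 0.114
```

Run:
```python
from h import *
plan((.581,.1263,.0415),175.1)
im=eyes.get_image('wrist');cv2.imwrite('pics/w23.png',im[:,:,::-1])
im=eyes.get_image('side');crop(im,240,120,370,230,6,'pics/s23.png')
```

```text
t 38.75 cur [0.5822 0.1266 0.0418] yaw 175.06 w 0.114 F [-3.  -4.3 13.9] | turn total -0.0005 shift total after turn [ 0.003  -0.001   0.0008] min rows 0.0
```

View pics/w23.png

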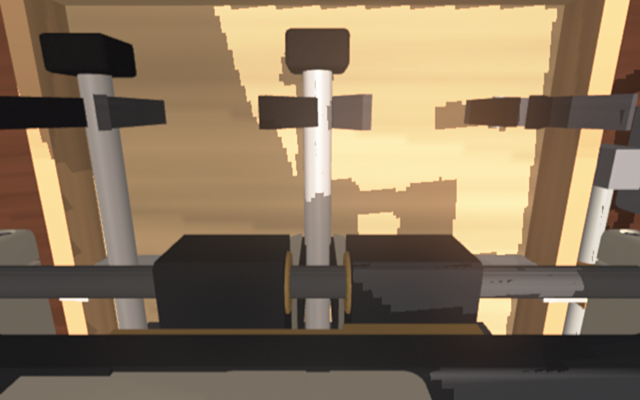

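View pics/s23.png

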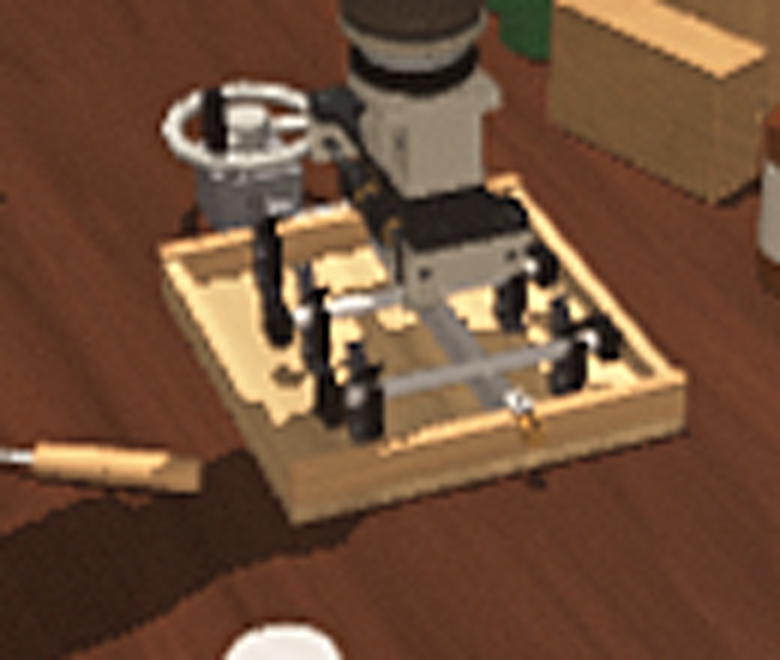

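Emit:
{"fn": "apply_moves", "kwargs": {
  "targets": [0.5,0,0,-0.002,0,0.5,0,0,0,0,0.5,0,0,0,0,0.5,0,0,0,0,0.5,0,0,0,0,0.5,0,0,-0.05,0,0.5,0,0,-0.1,0,0.5,0,0,-0.1,0,0.5,0,0,-0.1,0,0.5,0,0,0,0,0.5,0,0,0,0]
}}

```text
clock: 40.22
position: [0.5814, 0.1274, 0.181]
ee_rot: [-0.134, -3.138, -0.0]
force: [-0.2, 0.5, -0.8]
width: 0.5
```

Run:
```python
from h import *
plan((.61,-.262,.18),172.3)
im=eyes.get_image('wrist');cv2.imwrite('pics/w24.png',im[:,:,::-1])
im=eyes.get_image('scene');crop(im,220,110,450,310,3.4,'pics/s24.png')
```

```text
t 40.23 cur [0.5814 0.1274 0.181 ] yaw 175.10 w 0.500 F [-0.2  0.5 -0.8] | turn total 0.0312 shift total after turn [-0.2014 -0.9552  0.0026] min rows 6.2
```

View pics/w24.png

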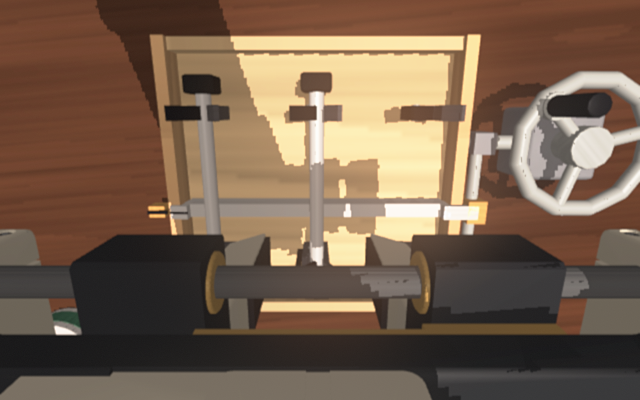

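View pics/s24.png

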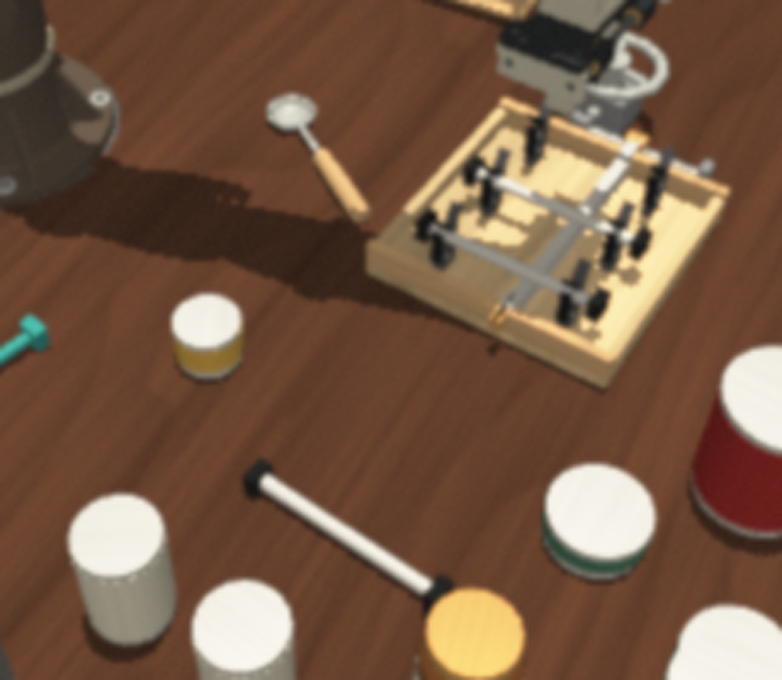

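Emit:
{"fn": "apply_moves", "kwargs": {
  "targets": [0.5,0,0,0,0.031,0.5,-0.02,-0.0955,0,0,0.5,-0.02,-0.0955,0,0,0.5,-0.02,-0.0955,0,0,0.5,-0.02,-0.0955,0,0,0.5,-0.02,-0.0955,0,0,0.5,-0.02,-0.0955,0,0,0.5,-0.02,-0.0955,0,0,0.5,-0.02,-0.0955,0,0,0.5,-0.02,-0.0955,0,0,0.5,-0.02,-0.0955,0,0,0.5,0,0,0,0,0.5,0,0,0,0,0.5,0,0,0,0]
}}

```text
clock: 42.08
position: [0.6101, -0.2602, 0.1809]
ee_rot: [-0.208, -3.134, -0.002]
force: [0.5, 0.1, 0.9]
width: 0.501
```

Run:
```python
from h import *
o=arm.observe();im=eyes.get_image('wrist');cv2.imwrite('pics/w25.png',im[:,:,::-1])
plan((.571,-.262,.003),172.3,o)
rods(im,o,(200,0,460,240))
```

```text
t 42.08 cur [ 0.6101 -0.2602  0.1809] yaw 172.41 w 0.501 F [0.5 0.1 0.9] | turn total 0.0012 shift total after turn [ 0.0963 -0.0175  0.4448] min rows 2.9
px [310.4  46. ] [310.9 227. ] mid [ 0.5711 -0.2621  0.012 ] yaw -7.70 len 0.1650
```

View pics/w25.png

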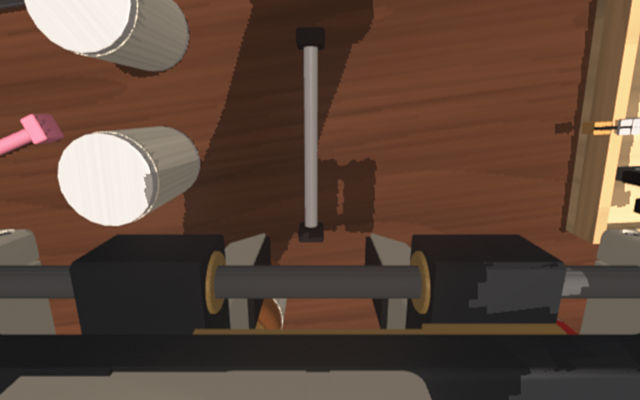

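Run:
```python
from h import *
o=arm.observe()
print('canB top',plane('wrist',(109,176),.102,o).round(4),'edges',plane('wrist',(159,176),.102,o).round(4),plane('wrist',(58.5,176),.102,o).round(4))
print('canA top',plane('wrist',(80,7),.102,o).round(4))
print('base right edge',plane('wrist',(199,163),0.0,o).round(4))
```

```text
canB top [ 0.5681 -0.4     0.102 ] edges [ 0.5727 -0.3659  0.102 ] [ 0.5636 -0.4343  0.102 ]
canA top [ 0.4641 -0.388   0.102 ]
base right edge [ 0.5776 -0.3731  0.    ]
```

Run:
```python
from h import *
plan((.573,-.252,.003),172.3)
```

```text
t 42.12 cur [ 0.6102 -0.2603  0.1812] yaw 172.41 w 0.500 F [0.3 0.3 0.1] | turn total 0.0012 shift total after turn [0.0949 0.0082 0.4454] min rows 2.9
```

Emit:
{"fn": "apply_moves", "kwargs": {
  "targets": [0.5,0.03,0.003,0.06,0,0.5,0.03,0.003,0.08,0,0.5,0.035,0.002,0.08,0,0.5,0,0,0.08,0,0.5,0,0,0.07,0,0.5,0,0,0.045,0,0.5,0,0,0.03,0,0.5,0,0,0,0,1,0,0,0,0,1,0,0,0,0,1,0,0,0,0,1,0,0,0,0,1,0,0,0,0,1,0,0,0,0,1,0,0,0,0,1,0,0,0,0]
}}

```text
clock: 44.12
position: [0.5729, -0.254, 0.0039]
ee_rot: [0.211, 3.134, -0.0]
force: [-0.5, -1.0, 5.0]
width: 0.111
```

Run:
```python
from h import *
plan((.5887,.2160,.16),175.1)
im=eyes.get_image('scene');crop(im,220,110,450,310,3.4,'pics/s26.png')
```

```text
t 44.12 cur [ 0.5729 -0.254   0.0039] yaw 172.29 w 0.111 F [-0.5 -1.   5. ] | turn total -0.0312 shift total after turn [ 0.0611  1.174  -0.3902] min rows 7.9
```

View pics/s26.png

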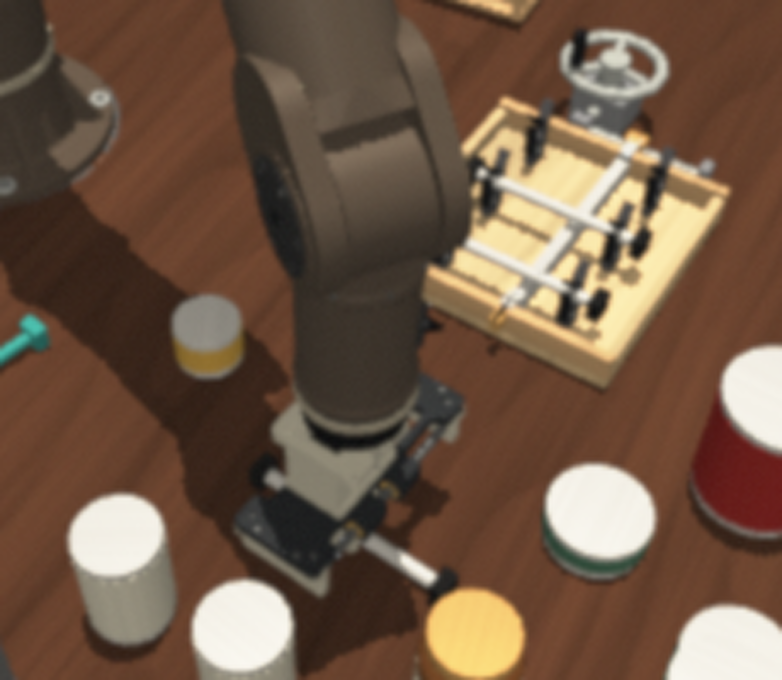

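Emit:
{"fn": "apply_moves", "kwargs": {
  "targets": [1,0,0,-0.04,0,1,0,0,-0.09,0,1,0,0,-0.09,0,1,0,0,-0.09,-0.031,1,0.005,0.08,-0.08,0,1,0.005,0.099,0,0,1,0.005,0.099,0,0,1,0.005,0.099,0,0,1,0.005,0.099,0,0,1,0.005,0.099,0,0,1,0.005,0.099,0,0,1,0.005,0.099,0,0,1,0.005,0.099,0,0,1,0.005,0.099,0,0,1,0.005,0.099,0,0,1,0.006,0.099,0,0,1,0,0,0,0,1,0,0,0,0]
}}

```text
clock: 46.42
position: [0.5882, 0.2136, 0.1599]
ee_rot: [0.135, 3.139, -0.001]
force: [-0.2, -1.1, -0.4]
width: 0.117
```

Run:
```python
from h import *
o=arm.observe()
plan((.5887,.2160,.15),175.1)
im=eyes.get_image('wrist');cv2.imwrite('pics/w27.png',im[:,:,::-1])
```

```text
t 46.42 cur [0.5882 0.2136 0.1599] yaw 175.09 w 0.117 F [-0.2 -1.1 -0.4] | turn total -0.0001 shift total after turn [-0.0008  0.006   0.0247] min rows 0.2
```

View pics/w27.png

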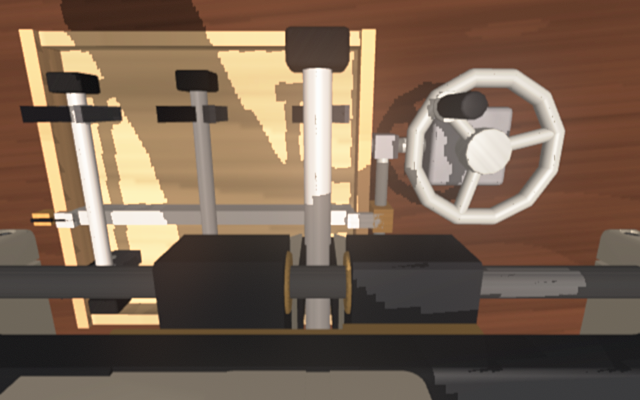

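Emit:
{"fn": "apply_moves", "kwargs": {
  "targets": [1,-0.004,0.005,0.06,0,1,0,0,0.08,0,1,0,0,0.055,0,1,0,0,0.015,0,1,0,0,0.015,0,1,0,0,0.015,0,1,0,0,0.015,0,1,0,0,0.015,0,1,0,0,0.015,0,1,0,0,0.012,0,1,0,0,0,0,1,0,0,0,0]
}}

```text
clock: 47.98
position: [0.5901, 0.2162, 0.0417]
ee_rot: [0.134, 3.139, 0.001]
force: [-3.8, -2.3, 14.2]
width: 0.114
```

Run:
```python
from h import *
plan((.5887,.2160,.0418),175.1)
im=eyes.get_image('wrist');cv2.imwrite('pics/w28.png',im[:,:,::-1])
im=eyes.get_image('side');crop(im,240,120,370,230,6,'pics/s28.png')
```

```text
t 47.98 cur [0.5901 0.2162 0.0417] yaw 175.10 w 0.114 F [-3.8 -2.3 14.2] | turn total -0.0000 shift total after turn [ 0.0035 -0.0007 -0.0003] min rows 0.0
```

View pics/w28.png

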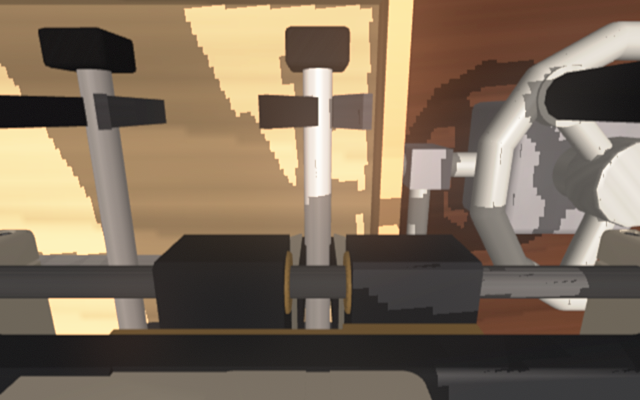

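View pics/s28.png

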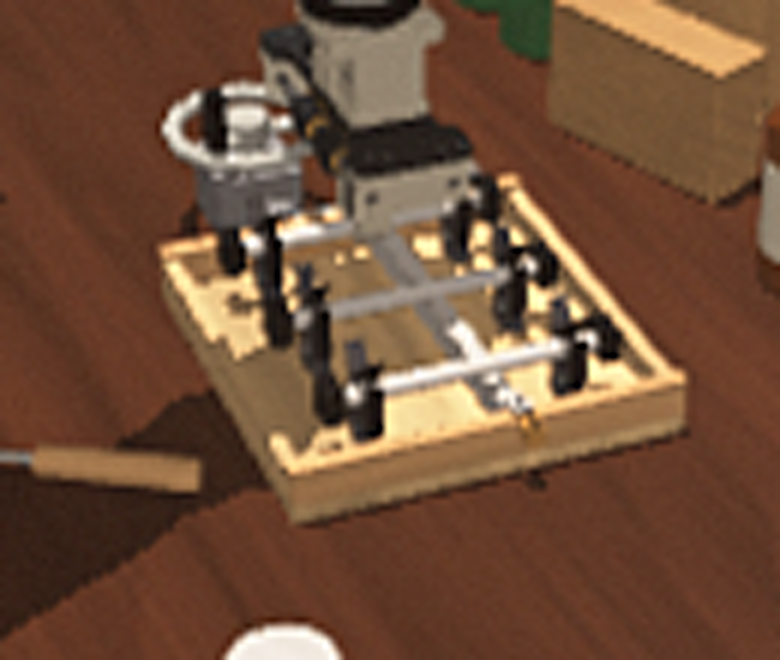

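Emit:
{"fn": "apply_moves", "kwargs": {
  "targets": [0.7,0,0,-0.002,0,0.7,0,0,0,0,0.7,0,0,0,0,0.7,0,0,0,0,0.7,0,0,-0.05,0,0.7,0,0,-0.1,0,0.7,0,0,-0.1,0,0,0,-0.02,-0.1,0,0,0,-0.1,0,0,0,0,-0.1,0,0,0,0,0,0,0]
}}

```text
clock: 49.45
position: [0.5826, 0.1241, 0.1819]
ee_rot: [0.143, 3.138, -0.002]
force: [-0.3, 0.8, -0.3]
width: 0.685
```

Run:
```python
from h import *
im=eyes.get_image('wrist');cv2.imwrite('pics/w29.png',im[:,:,::-1])
im=eyes.get_image('side');crop(im,240,120,370,230,6,'pics/s29.png')
crop(im,250,220,480,400,3.4,'pics/s29b.png')
im=eyes.get_image('scene');crop(im,0,180,400,400,2,'pics/s29c.png')
```

```text
(no output)
```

View pics/w29.png

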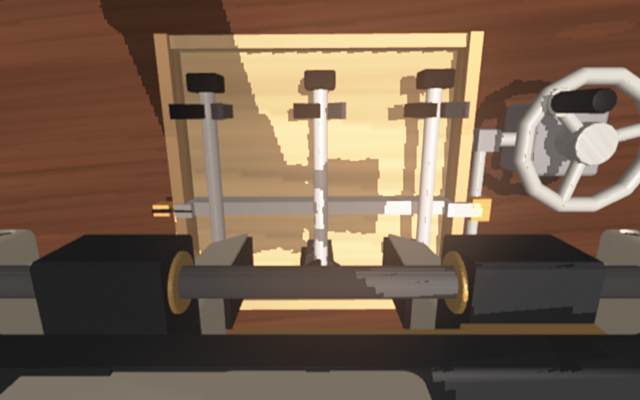

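View pics/s29.png

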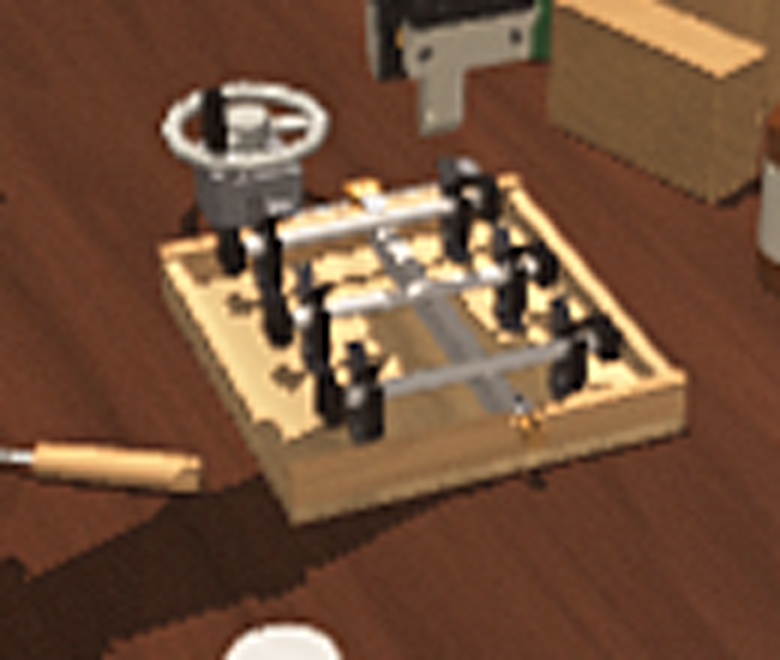

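View pics/s29b.png

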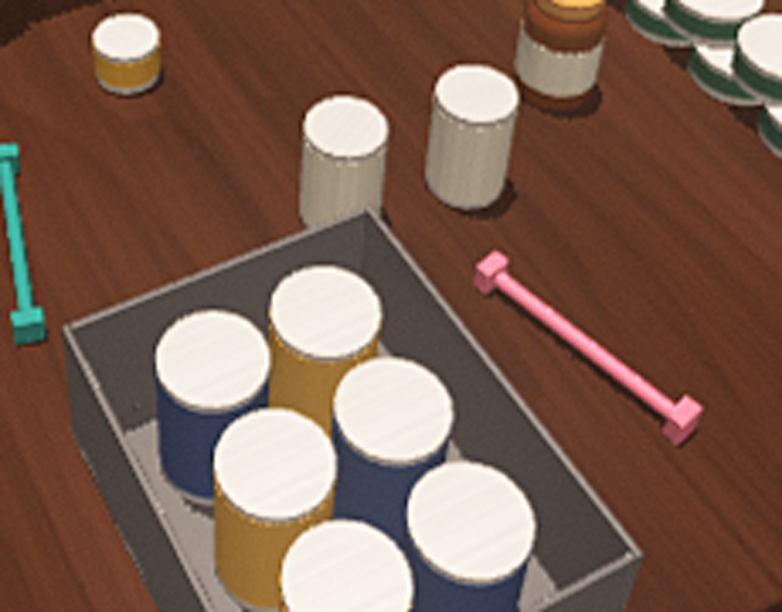

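View pics/s29c.png

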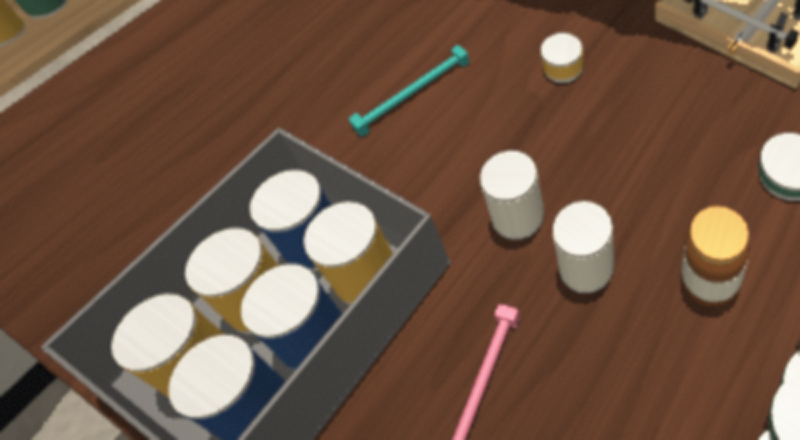

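All three rods are seated: in the wrist view a jaw nose closes over each rod. The two free-standing plain white cans are at scene (255,277) and (291,303). The boxed ones are blue or ochre, the crate ones have red labels or stand in the crate, and the green-banded tins are different. I'll check the clearance to the grey box.

Run:
```python
from h import *
print('box corner',tri([('scene',(215,287.5)),('side',(358.8,281.8))]).round(3))
print('box other',tri([('scene',(140,245)),('side',(270,316))]).round(3))
S=lambda x,y:(x/2,180+y/2); D=lambda x,y:(250+x/3.4,220+y/3.4)
print('canA',tri([('scene',S(509,181)),('side',D(344,126))]).round(4),'canB',tri([('scene',S(582,230)),('side',D(476,93))]).round(4))
print('jar',tri([('scene',S(719,234)),('side',D(567,0))]).round(3),'pink',tri([('scene',S(506,314)),('side',D(491,272))]).round(3))
plan((.62,-.30,.25),175)
plan((.569,-.401,.2),85.1)
```

```text
box corner [ 0.419 -0.481  0.114]
box other [ 0.185 -0.481  0.116]
canA [ 0.4582 -0.388   0.0938] canB [ 0.571  -0.4033  0.0972]
jar [ 0.71  -0.337  0.098] pink [ 0.524 -0.503  0.012]
t 49.60 cur [0.5826 0.1295 0.1814] yaw 175.14 w 0.815 F [-0.7  1.1  0.6] | turn total 0.0015 shift total after turn [-0.1868 -1.0615 -0.1715] min rows 7.0
t 49.60 cur [0.5826 0.1295 0.1814] yaw 175.14 w 0.815 F [-0.7  1.1  0.6] | turn total 1.0004 shift total after turn [-1.3243  0.0795 -0.0465] min rows 8.5
```

Emit:
{"fn": "apply_moves", "kwargs": {
  "targets": [0,0,0,0,0.1,0,0,0,0,0.1,0,0,0,0,0.1,0,0,0,0,0.1,0,0,0,0,0.1,0,0,0,0,0.1,0,0,0,0,0.1,0,0,0,0,0.1,0,0,0,0,0.1,0,0,0,0,0.1,0,-0.11,0.006,0,0,0,-0.11,0.006,0,0,0,-0.11,0.006,0,0,0,-0.11,0.006,0,0,0,-0.11,0.006,0,0,0,-0.11,0.006,0,0,0,-0.11,0.006,0,0,0,-0.11,0.006,0,0,0,-0.11,0.006,0,0]
}}

```text
clock: 51.98
position: [0.5713, -0.2676, 0.1811]
ee_rot: [-2.311, -2.127, -0.001]
force: [0.6, 0.3, 0.9]
width: 1.001
```

Emit:
{"fn": "apply_moves", "kwargs": {
  "targets": [0,-0.11,0.006,0,0,0,-0.11,0.006,0,0,0,-0.05,0,0,0,0,0,0,0,0,0,0,0,0,0]
}}

```text
clock: 52.6
position: [0.5669, -0.3736, 0.1811]
ee_rot: [-2.311, -2.126, -0.002]
force: [0.3, 0.6, 0.3]
width: 1.001
```

Run:
```python
from h import *
plan((.569,-.401,.2),85.1)
o=arm.observe();print(o['joints'].round(2));im=eyes.get_image('wrist');cv2.imwrite('pics/w30.png',im[:,:,::-1])
```

```text
t 52.60 cur [ 0.5669 -0.3736  0.1811] yaw 85.24 w 1.001 F [0.3 0.6 0.3] | turn total 0.0015 shift total after turn [-0.0679  0.011  -0.0473] min rows 0.5
[ 0.06  0.65  0.75  1.52 -0.46  1.16  0.81]
```

View pics/w30.png

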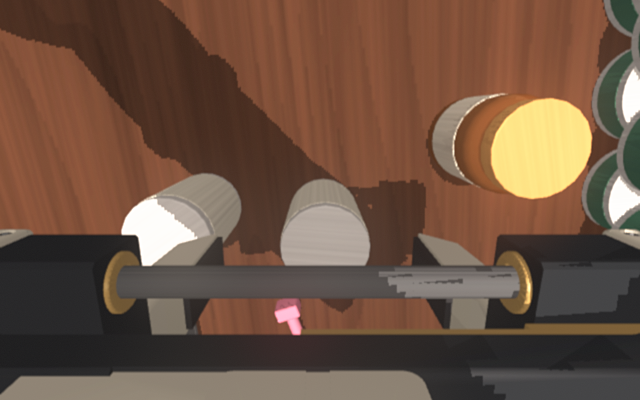

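Run:
```python
from h import *
plan((.5697,-.402,.055),85.1)
```

```text
t 52.65 cur [ 0.567  -0.3735  0.1812] yaw 85.26 w 1.003 F [-0.2 -0.4 -0.7] | turn total 0.0018 shift total after turn [-0.0704  0.0129  0.3155] min rows 2.1
```

Emit:
{"fn": "apply_moves", "kwargs": {
  "targets": [0,-0.035,0.0065,0,0,0,-0.035,0.0065,0,0,0,0,0,0.05,0,0,0,0,0.07,0,0,0,0,0.07,0,0,0,0,0.07,0,0,0,0,0.055,0,0,0,0,0,0,1,0,0,0,0,1,0,0,0,0,1,0,0,0,0,1,0,0,0,0,1,0,0,0,0,1,0,0,0,0,1,0,0,0,0],
  "grip_force": 30
}}

```text
clock: 54.52
position: [0.5693, -0.4046, 0.0564]
ee_rot: [2.313, 2.124, 0.001]
force: [0.3, 0.4, 6.5]
width: 0.713
```

Run:
```python
from h import *
c=np.array([.581,.1263]);a=np.radians(-4.9);Rt=np.array([[np.cos(a),-np.sin(a)],[np.sin(a),np.cos(a)]])
for y in(-.045,.045): print(y,(c+Rt@[-.03,y]).round(4))
g=(c+Rt@[-.03,.045])
plan((.5697,-.402,.055),85.1); plan((*g,.25),85.1)
```

```text
-0.045 [0.5473 0.084 ]
0.045 [0.555  0.1737]
t 54.52 cur [ 0.5693 -0.4046  0.0564] yaw 85.11 w 0.713 F [0.3 0.4 6.5] | turn total 0.0001 shift total after turn [0.0065 0.0004 0.0035] min rows 0.0
t 54.52 cur [ 0.5693 -0.4046  0.0564] yaw 85.11 w 0.713 F [0.3 0.4 6.5] | turn total 0.0001 shift total after turn [ 1.4374 -0.1592 -0.484 ] min rows 9.8
```

Emit:
{"fn": "apply_moves", "kwargs": {
  "targets": [1,0,0,-0.04,0,1,0,0,-0.08,0,1,0,0,-0.1,0,1,0,0,-0.1,0,1,0.05,-0.006,-0.1,0,1,0.1,-0.011,-0.06,0,1,0.1,-0.011,0,0,1,0.1,-0.011,0,0,1,0.1,-0.011,0,0,1,0.1,-0.011,0,0,1,0.1,-0.011,0,0,1,0.1,-0.011,0,0,1,0.1,-0.011,0,0,1,0.1,-0.011,0,0,1,0.1,-0.011,0,0,1,0.1,-0.011,0,0,1,0.1,-0.011,0,0,1,0.1,-0.011,0,0,1,0.08,-0.01,0,0,1,0,0,0,0]
}}

```text
clock: 57.02
position: [0.5529, 0.1744, 0.2472]
ee_rot: [-2.308, -2.129, 0.001]
force: [-0.7, 0.4, -5.5]
width: 0.714
```

Emit:
{"fn": "apply_moves", "kwargs": {
  "targets": [1,0,0,0,0,1,0,0,0,0]
}}

```text
clock: 57.28
position: [0.5541, 0.1696, 0.2478]
ee_rot: [2.317, 2.122, -0.0]
force: [-0.3, 0.1, -4.9]
width: 0.711
```

Run:
```python
from h import *
plan((.555,.1737,.12),85.1)
o=arm.observe();im=eyes.get_image('wrist');cv2.imwrite('pics/w31.png',im[:,:,::-1])
im=eyes.get_image('side');crop(im,230,70,390,220,5,'pics/s31.png')
```

```text
t 57.27 cur [0.5541 0.1696 0.2478] yaw 84.98 w 0.711 F [-0.3  0.1 -4.9] | turn total -0.0014 shift total after turn [0.0105 0.0013 0.3194] min rows 2.0
```

View pics/w31.png

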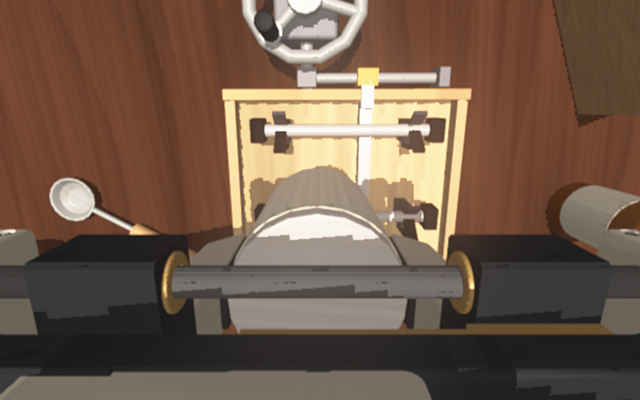

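View pics/s31.png

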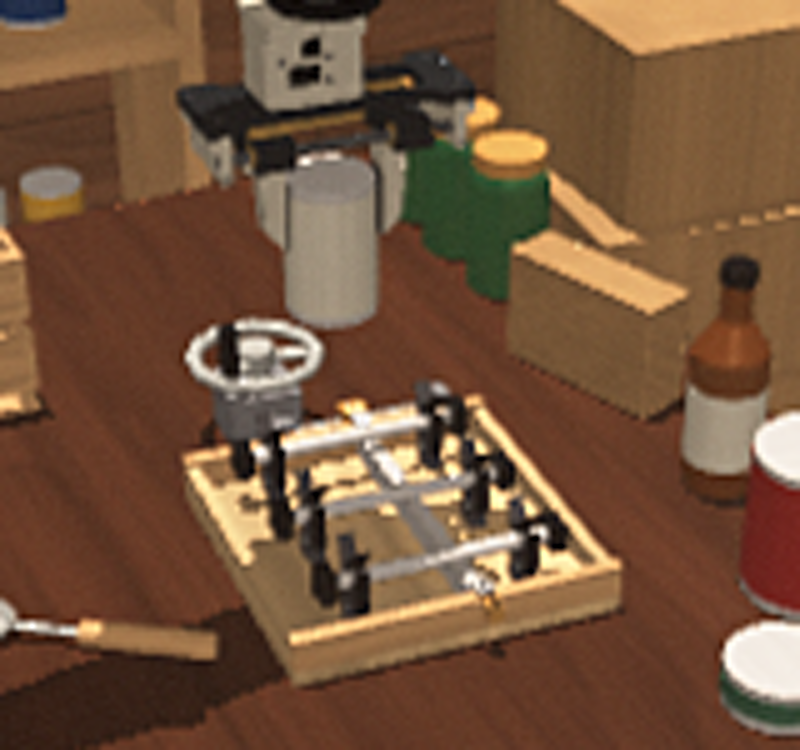

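Run:
```python
from h import *
o=arm.observe();print(o['position'].round(4))
q=plane('wrist',(319,208.5),o['position'][2]+.0456,o);M=R.from_rotvec(o['ee_rot']).as_matrix()
t=M.T@(q-o['position']);print('tool',t.round(4),'offset x',t[0]-.033)
im=cv2.imread('pics/w31.png')[:,:,::-1];crop(im,220,150,420,340,3.5,'pics/w31a.png')
```

```text
[0.5542 0.1699 0.2477]
tool [ 0.0354  0.0017 -0.0456] offset x 0.0023547762037889747
```

View pics/w31a.png

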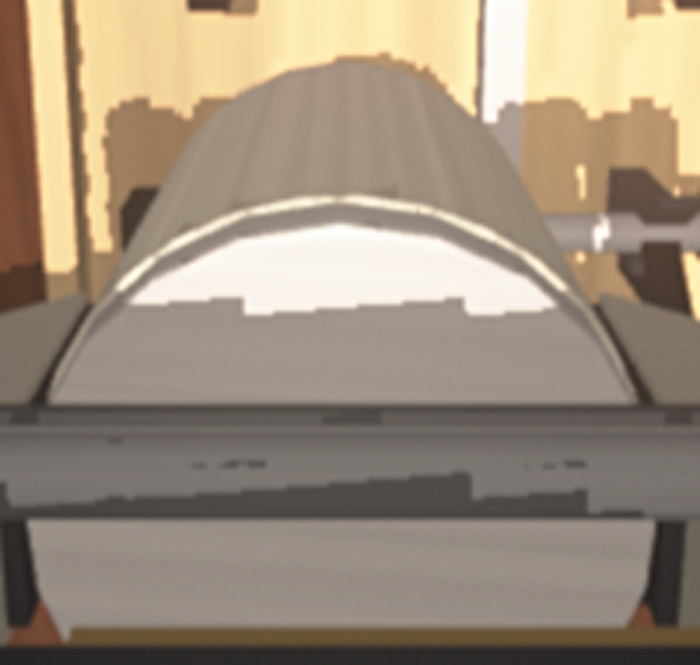

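Emit:
{"fn": "apply_moves", "kwargs": {
  "targets": [1,0.003,0.002,0.05,0,1,0,0,0.08,0,1,0,0,0.08,0,1,0,0,0.06,0,1,0,0,0.04,0,1,0,0,0.03,0,1,0,0,0.03,0,1,0,0,0.03,0,1,0,0,0.025,0,1,0,0,0.015,0,1,0,0,0.005,0,1,0,0,0,0]
}}

```text
clock: 58.88
position: [0.5552, 0.1722, 0.0697]
ee_rot: [2.314, 2.124, 0.0]
force: [0.6, -0.4, -3.9]
width: 0.713
```

Run:
```python
from h import *
plan((.555,.171,.0684),85.1)
im=eyes.get_image('side');crop(im,230,70,390,220,5,'pics/s32.png')
im=eyes.get_image('wrist');cv2.imwrite('pics/w32.png',im[:,:,::-1])
```

```text
t 58.88 cur [0.5552 0.1722 0.0697] yaw 85.10 w 0.713 F [ 0.6 -0.4 -3.9] | turn total -0.0000 shift total after turn [-0.0031 -0.0002  0.0031] min rows 0.0
```

View pics/s32.png

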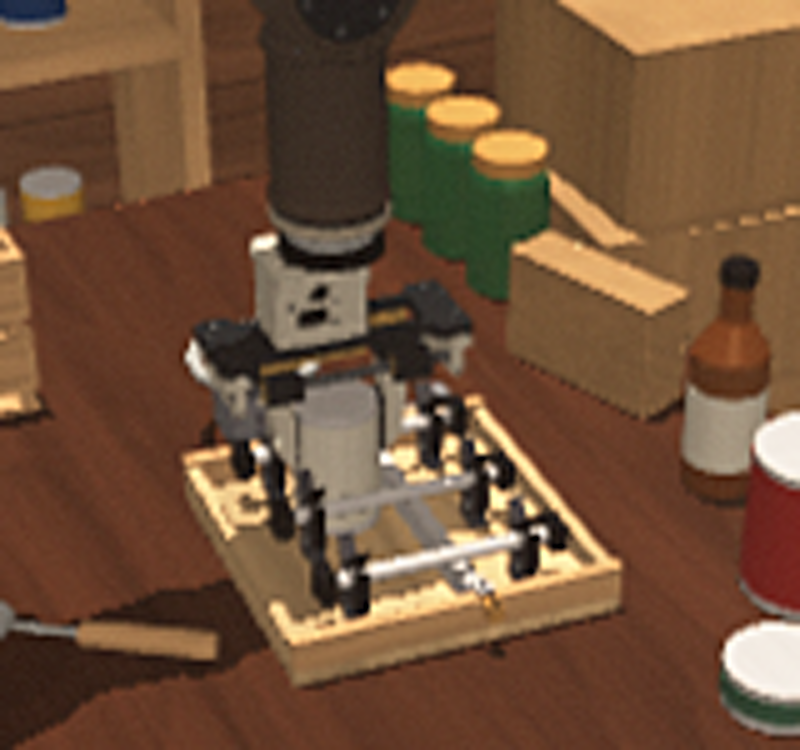

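View pics/w32.png

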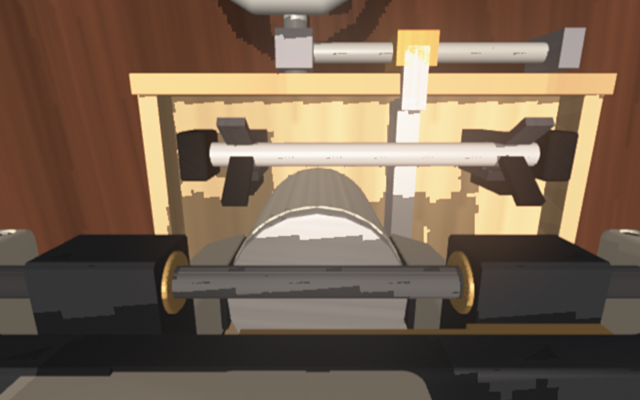

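Emit:
{"fn": "apply_moves", "kwargs": {
  "targets": [1,0,0,0.004,0,1,0,0,0.001,0,1,0,0,0,0]
}}

```text
clock: 59.35
position: [0.5554, 0.1724, 0.0684]
ee_rot: [-2.314, -2.124, -0.002]
force: [-1.5, -0.5, 5.3]
width: 0.713
```

Emit:
{"fn": "apply_moves", "kwargs": {
  "targets": [0,0,0,0,0,0,0,0,0,0,0,0,0,0,0,0,0,0,0,0,0,0,0,0,0,0,0,0,-0.04,0,0,0,0,-0.08,0,0,0,0,-0.1,0,0,0,0,-0.1,0,0,0,0,0,0]
}}

```text
clock: 60.6
position: [0.5571, 0.1723, 0.1996]
ee_rot: [2.313, 2.123, 0.01]
force: [-0.3, -1.1, -0.8]
width: 0.999
```

Run:
```python
from h import *
plan((.460,-.360,.2),85.1)
im=eyes.get_image('wrist');cv2.imwrite('pics/w33.png',im[:,:,::-1])
```

```text
t 60.60 cur [0.5571 0.1723 0.1996] yaw 85.08 w 0.999 F [-0.3 -1.1 -0.8] | turn total -0.0003 shift total after turn [-1.3466e+00 -1.2830e-01 -1.0000e-03] min rows 8.7
```

View pics/w33.png

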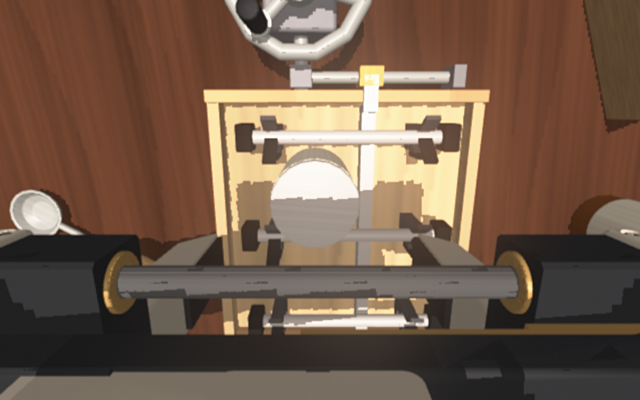

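Can B stands upright in the left lane, between the rods and in front of the stop. Now can A.

Emit:
{"fn": "apply_moves", "kwargs": {
  "targets": [0,-0.06,-0.006,0,0,0,-0.107,-0.01,0,0,0,-0.107,-0.01,0,0,0,-0.107,-0.01,0,0,0,-0.107,-0.01,0,0,0,-0.107,-0.01,0,0,0,-0.107,-0.01,0,0,0,-0.107,-0.01,0,0,0,-0.107,-0.01,0,0,0,-0.107,-0.01,0,0,0,-0.107,-0.01,0,0,0,-0.107,-0.01,0,0,0,-0.107,-0.01,0,0,0,0,0,0,0,0,0,0,0,0,0,0,0,0,0]
}}

```text
clock: 62.65
position: [0.4589, -0.3579, 0.1951]
ee_rot: [-2.312, -2.125, -0.001]
force: [0.4, 0.3, 0.1]
width: 0.999
```

Run:
```python
from h import *
o=arm.observe();im=eyes.get_image('wrist');cv2.imwrite('pics/w34.png',im[:,:,::-1])
plan((.459,-.388,.055),85.1,o)
np.savez('w34.npz',p=o['position'],r=o['ee_rot'])
crop(im,200,120,440,280,3.2,'pics/w34a.png')
```

```text
t 62.65 cur [ 0.4589 -0.3579  0.1951] yaw 85.17 w 0.999 F [0.4 0.3 0.1] | turn total 0.0008 shift total after turn [-0.075   0.0068  0.3502] min rows 2.3
```

View pics/w34.png

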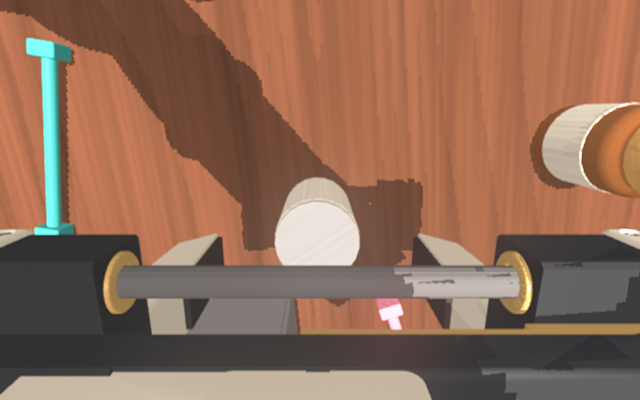

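View pics/w34a.png

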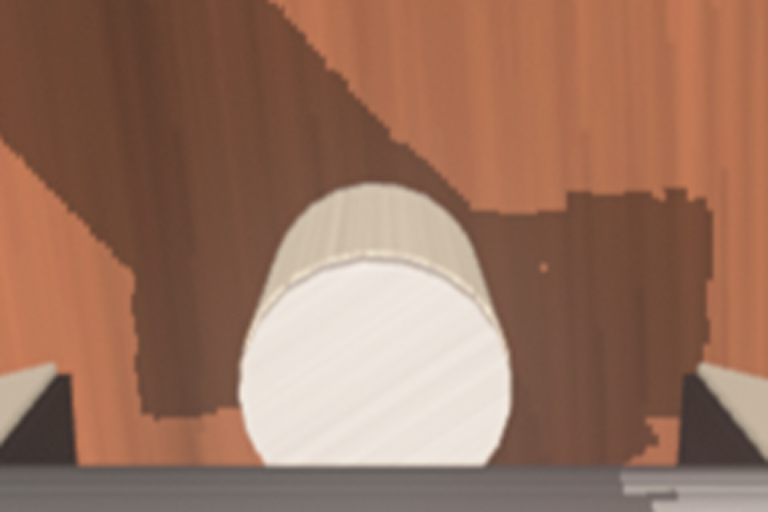

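Run:
```python
from h import *
d=np.load('w34.npz');o=dict(position=d['p'],ee_rot=d['r']);M=R.from_rotvec(d['r']).as_matrix()
q=plane('wrist',(317.5,199.7),.102,o);print(q.round(4),'centre',(q-M[:,0]*.033).round(4), plane('wrist',(317.5,240),.102,o).round(4))
plan((q-M[:,0]*.033)[:2].tolist()+[.055],85.1)
```

```text
[ 0.4604 -0.3547  0.102 ] centre [ 0.4576 -0.3876  0.102 ] [ 0.4577 -0.3863  0.102 ]
t 62.70 cur [ 0.4591 -0.3579  0.1952] yaw 85.19 w 1.000 F [1.  0.3 0.3] | turn total 0.0010 shift total after turn [-0.0744  0.0027  0.3505] min rows 2.3
```

Emit:
{"fn": "apply_moves", "kwargs": {
  "targets": [0,-0.037,0.0013,0,0,0,-0.036,0.0013,0,0,0,0,0,0.06,0,0,0,0,0.08,0,0,0,0,0.08,0,0,0,0,0.08,0,0,0,0,0.05,0,0,0,0,0,0,1,0,0,0,0,1,0,0,0,0,1,0,0,0,0,1,0,0,0,0,1,0,0,0,0,1,0,0,0,0,1,0,0,0,0]
}}

```text
clock: 64.58
position: [0.4573, -0.3885, 0.0563]
ee_rot: [2.314, 2.124, 0.0]
force: [-3.0, 0.5, 6.8]
width: 0.712
```

Run:
```python
from h import *
plan((.5473,.0840,.25),85.1)
```

```text
t 64.58 cur [ 0.4573 -0.3885  0.0563] yaw 85.09 w 0.712 F [-3.   0.5  6.8] | turn total -0.0002 shift total after turn [ 1.1962  0.1234 -0.4843] min rows 8.3
```

Emit:
{"fn": "apply_moves", "kwargs": {
  "targets": [1,0,0,-0.04,0,1,0,0,-0.08,0,1,0,0,-0.1,0,1,0,0,-0.1,0,1,0.05,0.005,-0.1,0,1,0.1,0.011,-0.06,0,1,0.1,0.011,0,0,1,0.1,0.011,0,0,1,0.1,0.011,0,0,1,0.1,0.011,0,0,1,0.1,0.011,0,0,1,0.1,0.011,0,0,1,0.1,0.011,0,0,1,0.1,0.011,0,0,1,0.1,0.01,0,0,1,0.1,0.01,0,0,1,0.04,0,0,0,1,0,0,0,0,1,0,0,0,0,1,0,0,0,0]
}}

```text
clock: 67.08
position: [0.5474, 0.08, 0.2478]
ee_rot: [2.317, 2.121, 0.0]
force: [-0.1, 0.6, -3.9]
width: 0.715
```

Run:
```python
from h import *
o=arm.observe();im=eyes.get_image('wrist');cv2.imwrite('pics/w35.png',im[:,:,::-1])
plan((.5473,.0840,.068),85.1,o)
crop(im,220,150,420,340,3.5,'pics/w35a.png')
```

```text
t 67.08 cur [0.5474 0.08   0.2478] yaw 84.95 w 0.715 F [-0.1  0.6 -3.9] | turn total -0.0016 shift total after turn [ 0.0099 -0.0012  0.4495] min rows 2.9
```

View pics/w35.png

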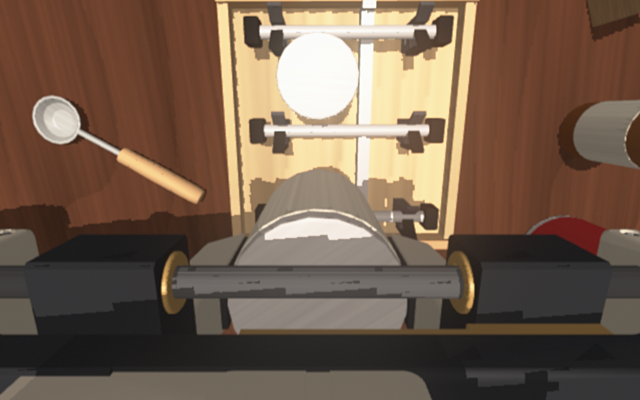

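View pics/w35a.png

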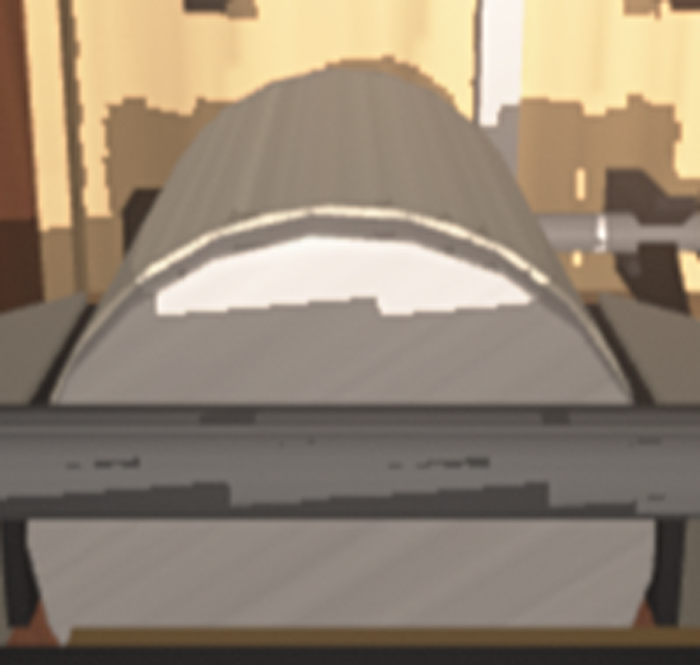

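Emit:
{"fn": "apply_moves", "kwargs": {
  "targets": [1,0.008,-0.001,0.05,0,1,0,0,0.08,0,1,0,0,0.08,0,1,0,0,0.06,0,1,0,0,0.04,0,1,0,0,0.03,0,1,0,0,0.03,0,1,0,0,0.03,0,1,0,0,0.025,0,1,0,0,0.015,0,1,0,0,0.006,0,1,0,0,0.004,0,1,0,0,0,0,1,0,0,0,0]
}}

```text
clock: 68.88
position: [0.5475, 0.0849, 0.0682]
ee_rot: [-2.314, -2.124, -0.001]
force: [-3.9, -0.3, 5.7]
width: 0.717
```

Run:
```python
from h import *
plan((.5473,.0832,.0683),85.1)
im=eyes.get_image('side');crop(im,230,70,390,220,5,'pics/s36.png')
im=eyes.get_image('wrist');cv2.imwrite('pics/w36.png',im[:,:,::-1])
```

```text
t 68.88 cur [0.5475 0.0849 0.0682] yaw 85.09 w 0.717 F [-3.9 -0.3  5.7] | turn total -0.0001 shift total after turn [-0.0044 -0.0001 -0.0001] min rows 0.0
```

View pics/s36.png

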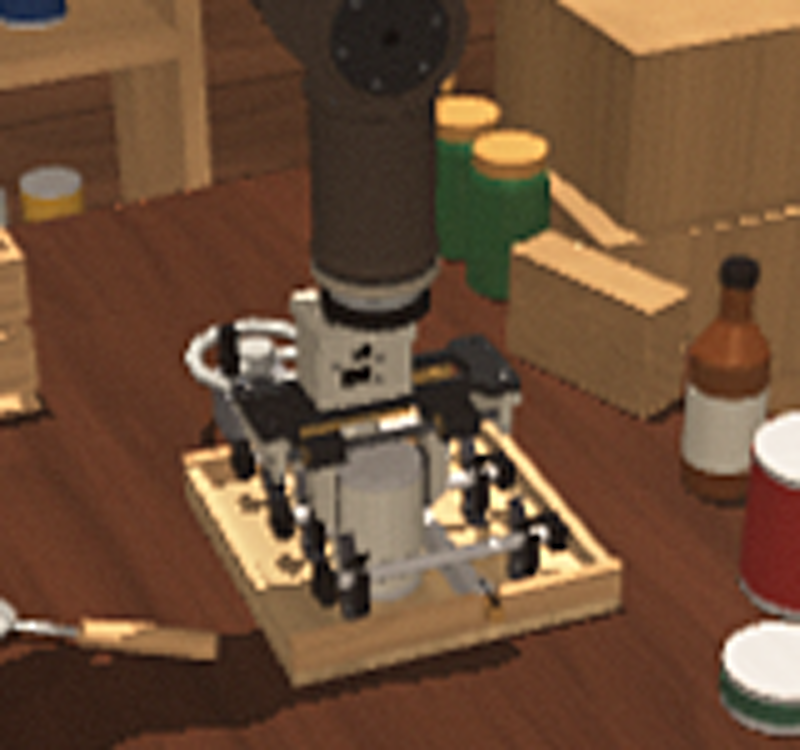

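View pics/w36.png

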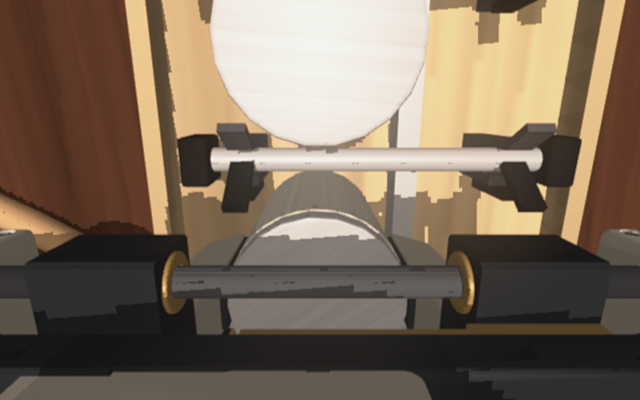

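The can rests on the floor (+5.7 N). Release, rise straight up, then look.

Emit:
{"fn": "apply_moves", "kwargs": {
  "targets": [0,0,0,0,0,0,0,0,0,0,0,0,0,0,0,0,0,0,0,0,0,0,0,0,0,0,0,0,-0.04,0,0,0,0,-0.08,0,0,0,0,-0.1,0,0,0,0,-0.1,0,0,-0.08,0,-0.1,0,0,-0.1,0,-0.05,0,0,0,0,0,0,0,0,0,0,0]
}}

```text
clock: 70.6
position: [0.5411, 0.0136, 0.2559]
ee_rot: [-2.314, -2.124, -0.001]
force: [-0.1, 0.2, -0.2]
width: 1.003
```

Run:
```python
from h import *
print(arm.observe()['clock'],arm.observe()['position'].round(3))
for n in('wrist','side','scene'):
    im=eyes.get_image(n);cv2.imwrite(f'pics/{n}37.png',im[:,:,::-1])
    if n=='side': crop(im,250,110,370,225,6,'pics/s37.png')
    if n=='scene': crop(im,310,90,450,225,5,'pics/s37b.png')
```

```text
70.6 [0.541 0.014 0.256]
```

View pics/wrist37.png

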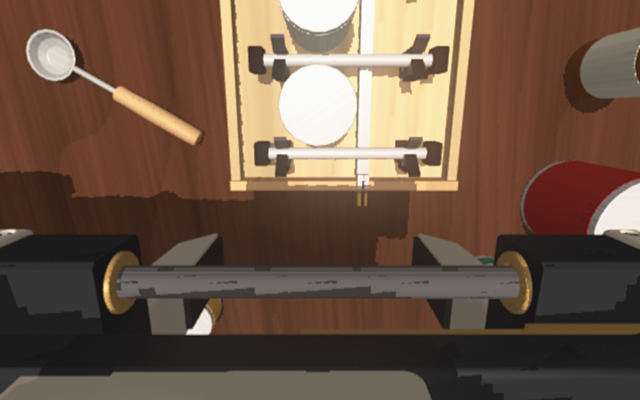

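View pics/s37.png

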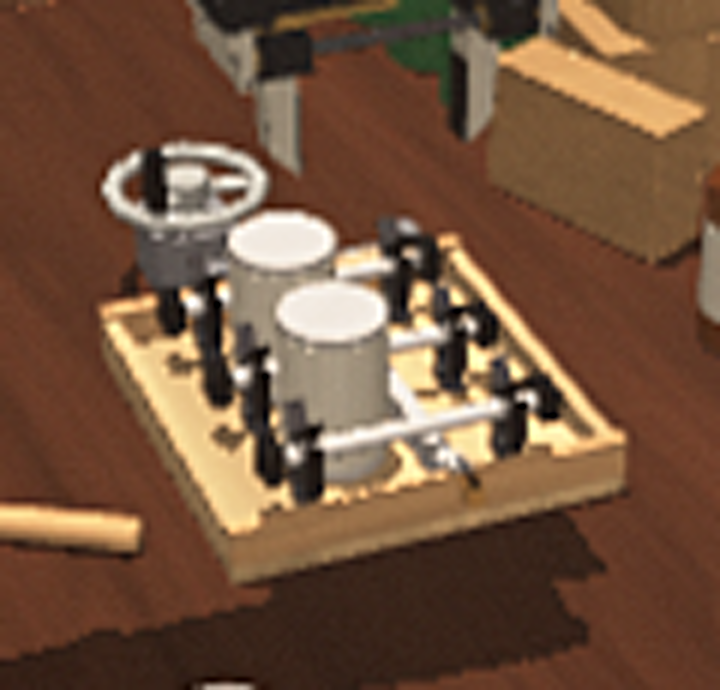

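View pics/scene37.png

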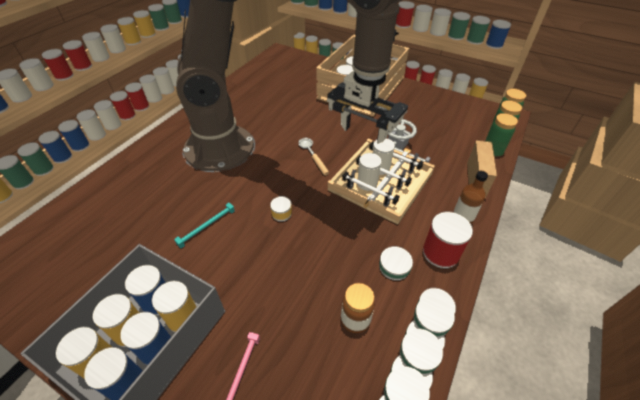

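Run:
```python
from h import *
im=cv2.imread('pics/wrist37.png')[:,:,::-1]
crop(im,335,160,395,215,10,'pics/w37a.png')
crop(im,230,20,460,200,3.4,'pics/w37b.png')
o=arm.observe()
m=plane('wrist',(362,199),.042,o)
```

```text
(no output)
```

View pics/w37a.png

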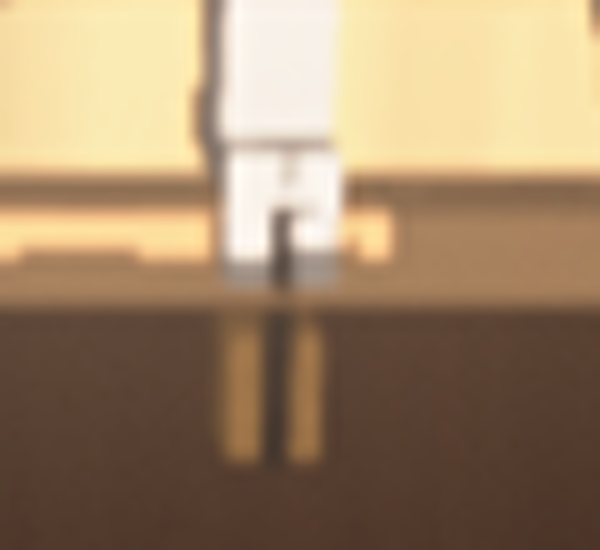

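View pics/w37b.png

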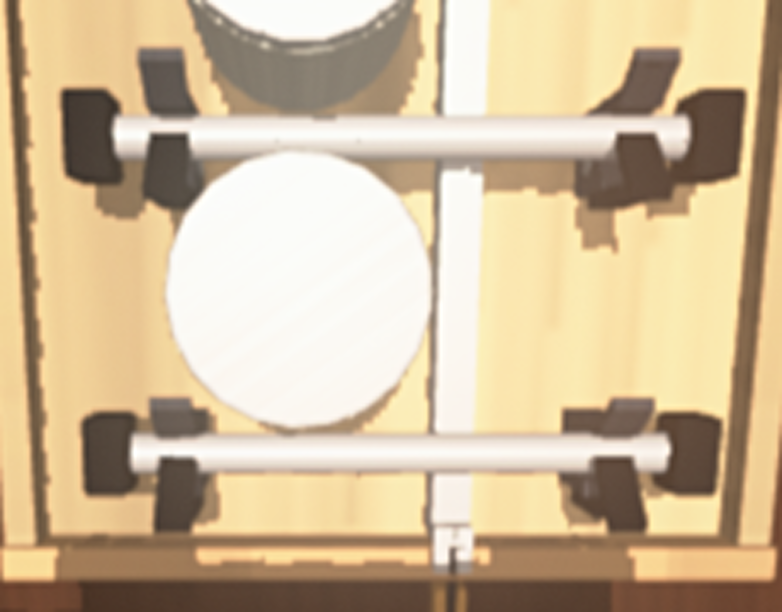

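Middle and right pairs: the jaw noses lie over the rods at both ends. I'll take one vertical check of the pointer and the left pair before handing in.

Emit:
{"fn": "apply_moves", "kwargs": {
  "targets": [0,0,0.06,0,0,0,0,0.058,0,0,0,0,0,0,0,0,0,0,0,0,0,0,0,0,0]
}}

```text
clock: 71.38
position: [0.5876, 0.0095, 0.2554]
ee_rot: [-2.314, -2.124, 0.0]
force: [-0.3, -0.6, 0.1]
width: 0.998
```

Run:
```python
from h import *
im=eyes.get_image('wrist');cv2.imwrite('pics/w38.png',im[:,:,::-1])
crop(im,285,155,355,215,10,'pics/w38a.png')
a=cv2.imread('pics/w33.png')[:,:,::-1];crop(a,220,90,480,260,3,'pics/w33b.png')
print(arm.observe()['position'],arm.observe()['clock'])
```

```text
[0.58768354 0.00944506 0.25555707] 71.425
```

View pics/w38a.png

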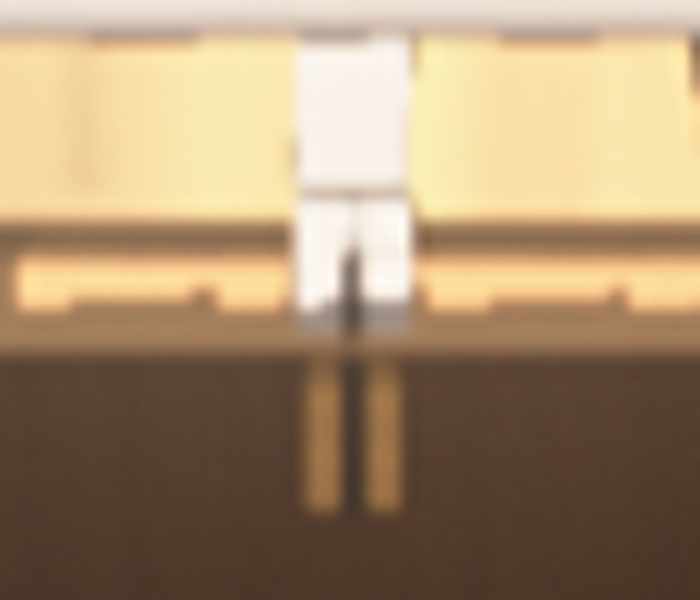

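View pics/w33b.png

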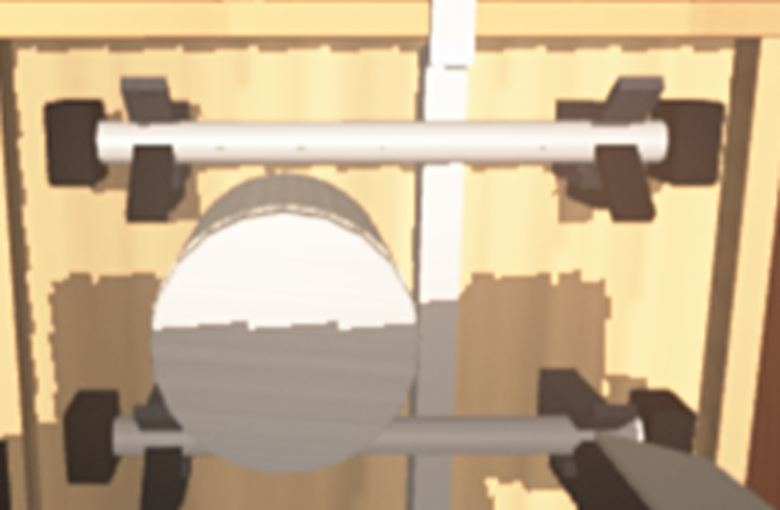

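The pointer and marker lines coincide (both at crop column 353), and jaws cover every rod at both ends. I'm handing in.

```bash
python3 -c "
from cell import arm
print(arm.sign_off())"
```

```text
the job is handed in; nothing more can be done
None
```

The can tray is set up and handed in at about 71 s of the 210 s allowed; the hand-in gives no verdict.

- **Handwheel:** The back stop moved about 30 mm. From straight above, the pointer and the brass marker line up to within about 0.2 mm, and a check just before hand-in still showed that. An earlier slanted view looked about half a pixel off, which the straight-down view did not confirm.
- **Rods:** All three rods on the table were plain aluminium with black blocks. Each is pressed into its own pair of clips, at 50 mm height. In the pictures both jaws close over every rod, and the end blocks sit outside the clips.
- **Cans:** The two plain white-labelled cans stand upright on the tray floor, one in each lane, in front of the back stop. I left the other groceries and the pink and turquoise look-alikes alone. In the last scene view everything looked where it started, but I did not measure them again.

**What went wrong:** My first two tries at turning the wheel, with the gripper not turning along with it, let the pin slip in the jaws. The wrist force reached about 50 N, pressing at the fingers on the pin. I let go, gripped again and turned the gripper with the pin, which worked cleanly.

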